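# Clamp a stack of glazed plates for edge grinding

## Task

Get the small loose glazed plates ready for edge grinding: stack all of them, however many there are, flat and square on the seat of the gang clamp, centred under the screw with their edges against its back stop, put the steel pressure block squarely on top, swing the strap home, turn the latch bar across it until it stops, and only then crank the screw clockwise until its sprung pad presses snugly on the block, with its spring about half taken up and never bottomed. Also stand the oblong dark setting block for the wheel on the bench with its long side flat against the middle of the clamp base's left end. Leave the other things on the bench where they are.

Things in the scene. Friction and masses are not known exactly. Their poses are not given: they have to be found in the camera images.
- plate_1: Small cream-white glazed ceramic plate lying flat on the bench, 23 x 23 x 8 mm, about 11 g; origin at the centre of its underside, z up. Two to four such plates are present, all alike.
- plate_2: Small cream-white glazed ceramic plate lying flat on the bench, 23 x 23 x 8 mm, about 11 g; origin at the centre of its underside, z up. Two to four such plates are present, all alike.
- plate_3: Small cream-white glazed ceramic plate lying flat on the bench, 23 x 23 x 8 mm, about 11 g; origin at the centre of its underside, z up. Two to four such plates are present, all alike.
- plate_4: Small cream-white glazed ceramic plate lying flat on the bench, 23 x 23 x 8 mm, about 11 g; origin at the centre of its underside, z up. Two to four such plates are present, all alike.
- pressure_block: Bright steel block, 24 x 24 x 14 mm, 64 g, with a flat top that has a dark round mark; origin at the centre of its underside. It stands on the bench at the start.
- setting_block: Dark steel setting block, a square bar 40 (x) x 22 (y) x 22 mm, 150 g; origin at the centre of its underside. It lies on the bench, at the start to the right, beyond the dial comparator; which of its long sides is up does not matter.
- setting_mid (a point): Centre of the setting block, with its axes; x runs along its 40 mm.
- clamp: The gang clamp, fixed to the bench: grey base plate 105 (x) x 278 (y) x 12 mm, y = -143 to +135 mm, with posts towards both ends. Origin on the bench under the seat and the closed screw's axis; x points away from the robot, y to the left at yaw 0; yaw varies. While the strap is open, only the low base and back stop lie within 60 mm of the seat.
- seat (a point): Centre of the seat, a bright 46 mm square on top of the base, 12 mm over the bench; the clamp's axes. A plate centred here all but touches (1 mm) the back stop: a steel upright, face at x = +13 mm, only 16 mm wide in y, 36 mm tall over the seat, its top third leaning back as a lead-in; fingers closing along y pass on both sides of it. Its other sides are open.
- end_spot (a point): Point off the middle of the clamp base's left end, 11 mm over the bench, where the setting block's centre comes to be when a long side of it is flat against the end face (at the clamp's x = 0, y = +146 mm: the end face is at +135 mm); the clamp's axes. The left post with the strap's hub stands 44 mm inside of the end face and is 103 mm tall.
- strap (a joint): Angle of the strap (rad): a flat aluminium bar at 80 to 92 mm over the bench, pivoted on the left post about a vertical axis; it carries the screw. 0 = home over the stack (the bar points to the clamp's -y; a stop ends its travel there), grows as it swings clockwise seen from above, towards the robot, to 1.9; it starts open at 1.5 to 1.75. It stays where it is left (friction 0.12 N m).
- strap_pivot (a point): On the strap's vertical pivot axis, at the height of the bar's top (92 mm); it lies at the clamp's x = 0, y = +75 mm.
- strap_peg (a point): On the axis of the upright black peg near the strap's free end, 140 mm from the pivot: 14 mm diameter, rising 40 mm from the bar's top (92 to 132 mm over the bench); this point is at 120 mm.
- latch (a joint): Angle of the latch (rad): a steel bar on the short post at the clamp's right front, turning about a vertical axis at 82 to 90 mm over the bench. About 0 = open (the bar points to the clamp's -x, towards the robot); turn it clockwise seen from above to its stop at 1.57 = secured, the bar pointing to +y across the front of the strap's end. It stays where it is left (friction 0.06 N m).
- latch_pivot (a point): On the latch's vertical pivot axis, at the clamp's x = -40, y = -120 mm, 92 mm over the bench.
- latch_peg (a point): On the axis of the latch's upright black peg, 42 mm from its pivot: 12 mm diameter, from 90 to 130 mm over the bench; this point is at 119 mm.
- crank (a joint): Angle of the screw's crank (rad), growing clockwise seen from above, 0 to 23; it starts at 0 to 0.6. Clockwise lowers the screw with its crank and pad by 12 mm a turn (1.91 mm a radian). Friction 0.08 N m, some 2.5 N at the knob; it holds where it is left.
- screw_axis (a point): On the screw's vertical axis in the strap (75 mm from the strap's pivot), at the height of the crank arm; it goes down with the screw.
- knob_mid (a point): On the axis of the crank's upright black knob, 32 mm from the screw's axis, 22 mm over the knob's foot: the knob is 16 mm in diameter and 36 mm tall and spins freely on its pin, so it can be held in the fingers while the crank is taken round in circles without turning the hand. 160 mm over the bench while the crank is at 0; it goes down with the screw.
- pad (a joint): How far the pad's spring under the screw is pressed in (m): 0 = free, 0.008 = bottomed; 10 N per mm. It rises only once the pad bears on something.
- pad_face (a point): Centre of the pad's flat brass underside (21 mm diameter), on the screw's axis, 67 mm over the bench while the crank is at 0.
- dust_brush: Wooden dust brush, 191 x 30 x 13 mm, lying on the bench near the edge in front of the robot; bystander.
- tube_1: Short cream ceramic tube standing on the bench behind the clamp, 21 mm diameter, 31 mm tall; bystander.
- marker: Blue marker pen, 130 x 18 x 20 mm, lying on the bench behind the clamp; bystander.
Things that resemble listed ones, but are neither listed nor needed, are in the scene too. Leave any blue or orange look-alike of the setting_block alone.

How it is judged:
By the outcome, as a careful person would: the job done as asked, in the order asked, and still so for the second after the job is handed in, with the robot touching nothing.
Of plate_1, plate_2, plate_3, plate_4 only 2 to 4 are there at a start; the rules pass over those that are not, and their reading is None.
At some moment in a run one of setting_block may be knocked a few centimetres aside while the robot is not near it.
Once in a run the grip may slacken for a moment while it holds something.
It also fails if it takes over 210 s, if anything falls off the work surface, if the arm or the gripper's body presses on something with over 40 N, if the wrist force passes 120 N, or if a joint passes its speed limit or range.

## Robot

A 6-joint arm with a two-finger parallel gripper is mounted at the origin on a cart in front of the work surface, level with it; the furniture and walls round the work are solid. World frame = base frame: x ahead of the robot, y to its left, z up, the work surface at z = 0. Lengths are in mm, angles in rad, forces in N, time in s.
With the tool pointing down it reaches from about 375 to 925 mm from the base axis. Payload 5.7 kg.
Tool frame: the origin (TCP) lies at the very end of the fingers, on their centre line; the grasp point (between the pads) lies 19 mm behind it; z points along the fingers, y is the line along which they close (so a half turn about z gives the same grasp; the last joint's range is limited). The gripper opens to 85 mm and grips with 20 to 120 N. Pads are 22 mm wide; open, the fingers measure 114 mm over their backs; the gripper's body (76 mm by 85 mm) begins 54 mm behind the grasp point. The pads swing forward as they close: fully open they stand 13 mm farther back than shut.
Start: joints at [-1.327, 0.359, 1.51, -0, 1.272, -0.115], TCP at [210.674, -561.765, 231.267] pointing down, gripper open.
Joint ranges: [-2.97, 2.97], [-1.01, 2.36], [0.21, 2.38], [-0.96, 4.11], [0.2, 2.71], [-2.98, 2.98]. Speed limits (rad/s): [2.39, 2.39, 3.14, 3.14, 3.14, 3.14].

## Interface

Orientations are given as a unit quaternion [x, y, z, w].
In Python, from station import * gives the robot as it stands.
- The arm moves only by the shell command python3 -m jog 'ROWS' [FORCE]. ROWS is a JSON object whose key "rows" holds a list of rows, 1 to 12 of them, each of 5 numbers: dx, dy, dz in normalised numbers (1 is 600 mm), then a turn about the tool's z in shares of pi/2 rad (1.0 is pi/2 rad), then the finger opening in mm; each row is the pose to reach, as a shift and turn from the pose commanded when the command began, along the tool's axes at that moment; what a row does not reach only later rows make up. A row lasts 1/10 s, in which the tool goes at most 50 mm and 0.15 rad, less where a joint would pass 70% of its speed; a pose out of reach is approached as far as the arm can. The fingers move at their own pace and stop on an object; FORCE is the grip in N (left out, the last holds). Time passes only in rows, so rows that do not move let the fingers close. It prints the time, the measured TCP pose, the force, the opening and the grip force at its end. A shift or turn number past 1, either way, is cut back to 1. Input that does not fit is refused with a message, and nothing moves.
- observe(): the state, without advancing time (a new reading comes with each control period).
- camera(name): name is "side" or "top"; returns a dict with "image" (480x640x3 uint8, red, green, blue), "K" (3x3 intrinsics, pixels), "R" (3x3) and "t" (3): a world point X has camera coordinates R X + t. Camera axes: x right, y down, z forward; pixel columns grow to the right and rows downward; lengths in mm; the calibration is good to about 2 mm. A picture is of the moment at which its call begins. There is no depth.
- hand_in(): hands the job in; it is judged then, once.
The state is a dict: "t": time; "qpos": joint angles; "qvel": joint speeds; "effort": joint torques, N m; "ee_pos": TCP position; "eef_rot": TCP orientation; "wrist_force": force on the tool from outside, world axes, zero at the start; "moment": the same for the moment, N m; "width": finger opening in mm; "finger_force": force on a finger pad.
Only numpy, scipy, OpenCV 4.12 (cv2) and the standard library are available. Lean on these libraries where they do the work, as an engineer would, in place of code of your own. Each camera call takes 0.05 s, during which the arm holds its last target. There are 200 camera calls.

## Working session

There is one attempt and no reset: what is moved stays moved. The work goes in short steps, Python scripts to look and compute and a shell command to move; the robot and the scene stay as the last step left them, time stands still between calls to the robot, and variables do not carry over. Pictures are saved under pics/ and viewed, at most 14 in all, crops included, and the job is handed in when it is done.

```bash
ls; mkdir -p pics; python3 - <<'E'
from station import *
import cv2,numpy as np
o=observe();print(o)
for n in("top","side"):
    c=camera(n);cv2.imwrite(f"pics/{n}0.png",c["image"][:,:,::-1]);print(n,c["K"].tolist(),c["R"].round(4).tolist(),c["t"].round(1).tolist())
E
```

```text
pics
{'t': 0.0, 'qpos': array([-1.32712139e+00,  3.59491831e-01,  1.51145158e+00, -1.00420334e-05,
        1.27250325e+00, -1.15093495e-01]), 'qvel': array([ 0.00080461,  0.00029785, -0.00090819, -0.00143172,  0.00015816,
       -0.00027339]), 'effort': array([ 8.06810185e-04, -5.27615726e+01, -2.78612763e+01, -1.26055147e-04,
        1.32037501e-02,  1.40633267e-05]), 'ee_pos': array([ 210.49793411, -561.12490405,  230.45414661]), 'eef_rot': array([ 9.83953063e-01,  1.78425086e-01, -6.43446978e-05, -9.24780365e-04]), 'wrist_force': array([-0.12593421, -0.64082216,  0.80012662]), 'moment': array([ 0.01539135, -0.02921253, -0.0317916 ]), 'finger_force': 0.0, 'width': 85.67262792910816}
top [[434.3810593347742, 0.0, 321.7463970281166], [0.0, 434.3810593347742, 236.6045539481497], [0.0, 0.0, 1.0]] [[0.0108, -0.9998, 0.0168], [-0.9998, -0.0111, -0.0174], [0.0176, -0.0166, -0.9997]] [6.7, 514.0, 1013.7]
side [[453.44282730194925, 0.0, 316.91970653924164], [0.0, 453.44282730194925, 238.88943510733213], [0.0, 0.0, 1.0]] [[0.9439, -0.3302, 0.0002], [-0.2148, -0.6143, -0.7593], [0.2509, 0.7166, -0.6508]] [-476.8, 234.2, 863.6]
```

View pics/top0.png

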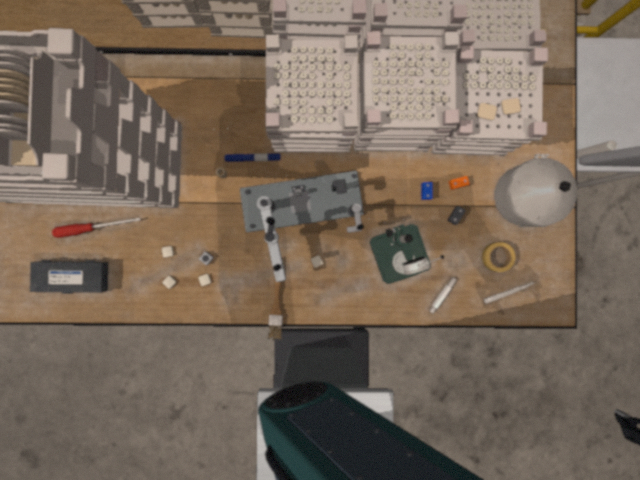

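View pics/side0.png

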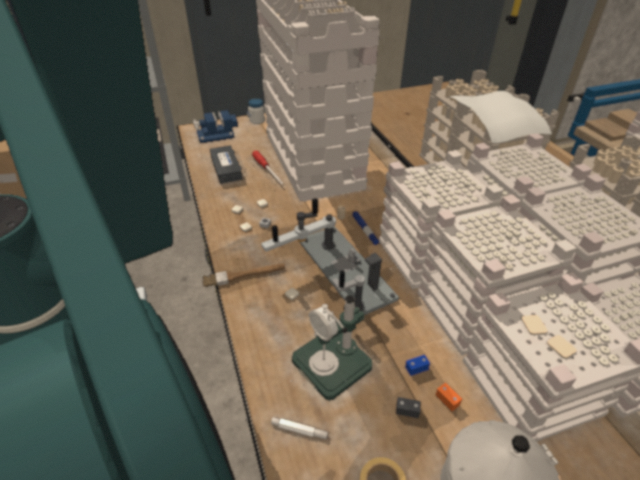

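Top view: the candidate plates are at (168,251), (169,282) and (205,281). The bright block is at (207,257), and a beige-grey cube at (318,262) could be mistaken for a plate or the block. The tube is at (221,172). The dark setting block is at (457,214), with blue (428,190) and orange (460,183) look-alikes. I'll check these in close crops.

```bash
cat > h.py <<'E'
from station import *
import cv2,numpy as np,sys
from scipy.spatial.transform import Rotation as Ro
def ray(c,u,v,z):
    d=c["R"].T@np.linalg.solve(c["K"],[u,v,1.]); o=-c["R"].T@c["t"]
    return (o+d*(z-o[2])/d[2])[:2]
def proj(c,X):
    p=c["K"]@(c["R"]@np.array(X,float)+c["t"]); return p[:2]/p[2]
def crop(c,u0,v0,w,h,s,grid=10):
    im=cv2.resize(c["image"][v0:v0+h,u0:u0+w,::-1],None,fx=s,fy=s,interpolation=cv2.INTER_CUBIC)
    for u in range(-(-u0//grid)*grid,u0+w,grid):
        x=int((u-u0+.5)*s); cv2.line(im,(x,0),(x,6),(0,0,255),1); cv2.putText(im,str(u),(x-9,16),0,.32,(0,0,255),1)
    for v in range(-(-v0//grid)*grid,v0+h,grid):
        y=int((v-v0+.5)*s); cv2.line(im,(0,y),(6,y),(0,0,255),1); cv2.putText(im,str(v),(8,y+4),0,.32,(0,0,255),1)
    return im
E
python3 - <<'E'
from h import *
c=camera("top")
a=crop(c,155,240,65,50,6);b=crop(c,300,240,65,50,6);d=crop(c,410,175,65,50,6);e=crop(c,210,150,65,50,6)
cv2.imwrite("pics/a.png",np.vstack([np.hstack([a,b]),np.hstack([d,e])]))
cv2.imwrite("pics/b.png",crop(c,235,160,150,125,5))
E
```

```text
(no output)
```

View pics/a.png

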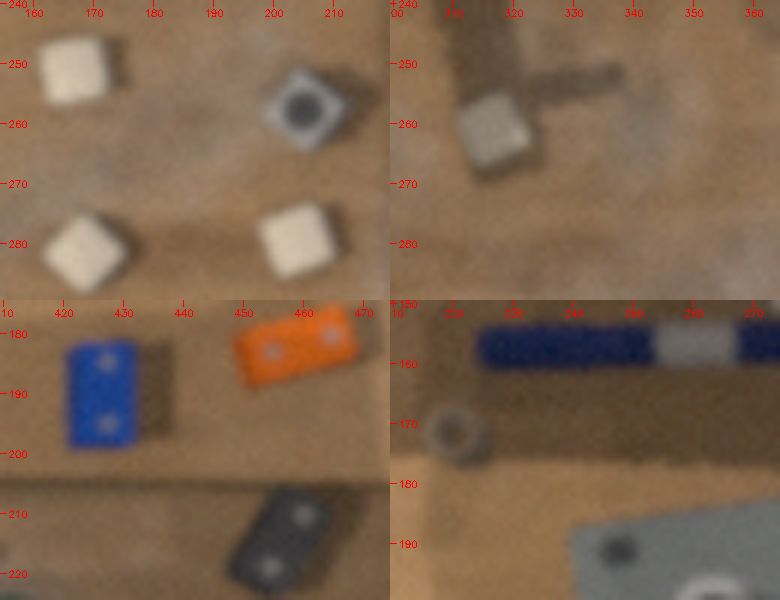

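View pics/b.png

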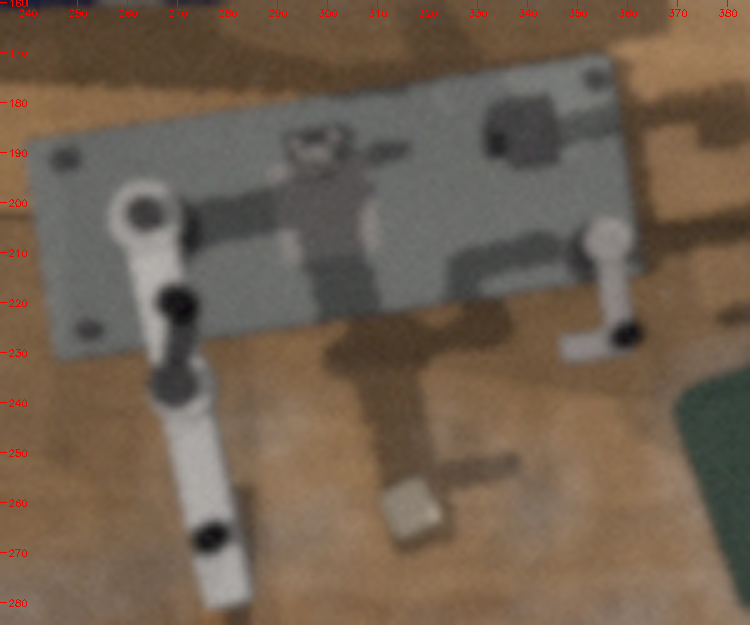

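Plates: (167.5,251), (168.5,282), (204.5,279.5). The marked steel block is at (205,257.5), and the dark setting block is at (457,214). The object at (316,261) looks like a fourth plate lying in the strap's shadow, with a lit cream corner. I'll check it from the side camera.

```bash
python3 - <<'E'
from h import *
c=camera("side")
a=crop(c,225,190,65,50,6);b=crop(c,265,265,65,50,6)
d=crop(c,250,190,156,110,5)
cv2.imwrite("pics/c.png",np.vstack([np.hstack([a,b])]+[cv2.resize(np.zeros((1,1,3),np.uint8),(780,1))]))
cv2.imwrite("pics/d.png",d)
t=camera("top")
def R(u,v,z): return ray(t,u,v,z).round(1)
print("base",[R(*p,12) for p in((240.5,187),(356.5,170.5),(363,214),(247,231.5))])
print("pl",[R(*p,8) for p in((167,251),(168.3,281.7),(204.3,279.5),(316.7,261))],"pb",R(205,257.3,14),"sb",R(457,214,22))
print("sbdir",R(462,205.5,22)-R(452,222,22))
print("pivot",R(264,202,100),"peg",R(276,267,132),"latchpiv",R(355.5,207,92),"latchpeg",R(359.5,226,130),"screw",R(270,236,160))
E
```

```text
base [array([626.9, 202.6]), array([669., -67.]), array([567.5, -83.1]), array([523.6, 186.1])]
pl [array([476.4, 371.2]), array([405.3, 367. ]), array([411.2, 284. ]), array([456.8,  23.6])] pb [462.9 281.7] sb [ 569.4 -300.2]
sbdir [ 38.6 -23.1]
pivot [584.3 137.3] peg [448.5 107.3] latchpiv [576.7 -58. ] latchpeg [534.4 -63. ] screw [511.2 117.5]
```

View pics/c.png

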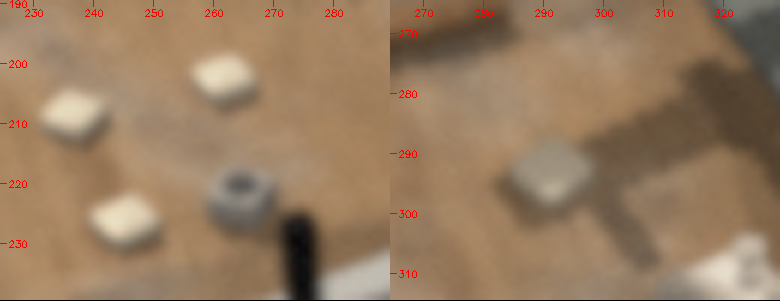

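View pics/d.png

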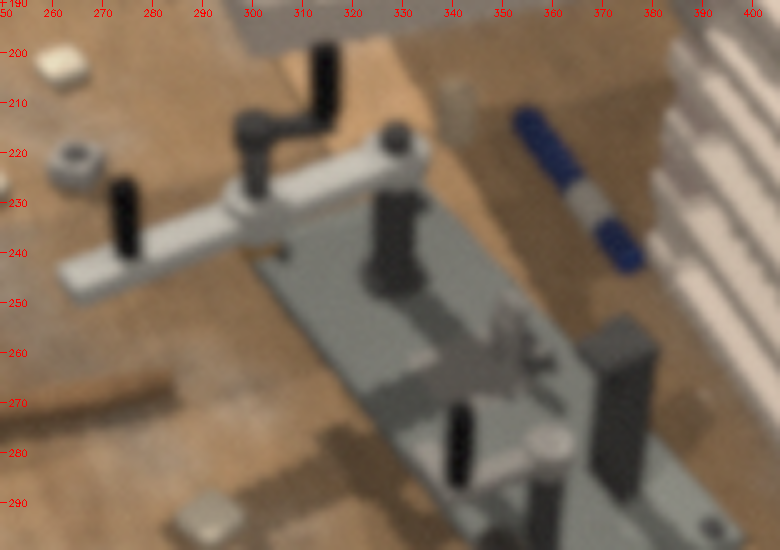

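The fourth object has the same shape and thickness, with a lit cream corner, so it is a plate in shadow. That makes four plates. Next I'll refine the poses with a two-view silhouette fit.

```bash
cat >> h.py <<'E'
from scipy.optimize import minimize,least_squares
def soft(c,X,r):  # soft object mask near a world point: colour between local background and object
    u,v=proj(c,X).astype(int); P=c["image"][v-r:v+r+1,u-r:u+r+1].astype(float)
    P=cv2.GaussianBlur(P,(0,0),.5); k=3
    ob=np.median(P[r-k:r+k+1,r-k:r+k+1].reshape(-1,3),0)
    ring=np.ones(P.shape[:2],bool); ring[3:-3,3:-3]=0
    bg=np.median(P[ring],0); d=ob-bg
    return np.clip((P-bg)@d/(d@d),0,1),u-r,v-r
def fitbox(cs,dim,x,y,yaw,r=13):
    ms=[soft(c,(x,y,dim[2]/2+2),r) for c in cs]
    L=np.array([[a,b,h] for a in(-.5,.5) for b in(-.5,.5) for h in(0,1)])*dim
    def cost(p):
        W=Ro.from_euler("z",p[2]).apply(L)+[p[0],p[1],0]; s=0
        for c,(m,u0,v0) in zip(cs,ms):
            q=np.array([proj(c,w) for w in W])-[u0,v0]
            h=cv2.convexHull(((q+.5)*8*16).astype(np.int32)).reshape(-1,2)
            im=np.zeros((m.shape[0]*8,)*2,np.uint8); cv2.fillConvexPoly(im,h,255,shift=4)
            im=cv2.GaussianBlur(cv2.resize(im,m.shape[::-1],interpolation=cv2.INTER_AREA)/255.,(0,0),.8)
            s+=((im-m)**2).sum()
        return s
    best=min((minimize(cost,[x,y,yaw+k],method="Nelder-Mead",options=dict(initial_simplex=np.array([[x,y,yaw+k],[x+4,y,yaw+k],[x,y+4,yaw+k],[x,y,yaw+k+.25]]),xatol=.05,fatol=.02)) for k in(-.4,0,.4)),key=lambda s:s.fun)
    return best.x.round(2),round(best.fun,1)
def fitclamp(c,p0):
    g=cv2.cvtColor(c["image"],cv2.COLOR_RGB2LAB).astype(np.float32)[:,:,2]
    E=[((-52.5,-143),(-52.5,135)),((52.5,-143),(52.5,135)),((-52.5,135),(52.5,135)),((-52.5,-143),(52.5,-143))]
    N=[(-1,0),(1,0),(0,1),(0,-1)]; S=[(a+(np.array(b)-a)*f,n) for a,b in E for a in[np.array(a)] for f in np.linspace(.06,.94,30) for n in[np.array(n)*1.]]
    W=lambda p,l:np.append(Ro.from_euler("z",p[2]).as_matrix()[:2,:2]@l+p[:2],12)
    p=np.array(p0,float); o=np.arange(-10,10.1,.5)
    for it in range(4):
        ob=[]
        for l,n in S:
            q=np.array([proj(c,W(p,l+n*k)) for k in o],np.float32)
            d=np.gradient(cv2.remap(g,q[:,0].copy(),q[:,1].copy(),1).ravel()); j=d.argmax()
            if d[j]>.8: ob.append((l,n,W(p,l+n*o[j])[:2]))
        f=lambda p:[(Ro.from_euler("z",p[2]).as_matrix()[:2,:2].T@(w-p[:2])-l)@n for l,n,w in ob]
        s=least_squares(f,p,loss="soft_l1",f_scale=.7); p=s.x
    r=np.abs(s.fun); return p.round(3),len(ob),np.median(np.abs(f(p))).round(2)
E
python3 - <<'E'
from h import *
t=camera("top");s=camera("side")
for c,n in((t,"t"),(s,"s")): print("clamp",n,fitclamp(c,(596,63.6,.155)))
for d,x,y,a in(((23,23,8),476,371,0),((23,23,8),405,367,.7),((23,23,8),411,284,.3),((23,23,8),457,24,.3),((24,24,14),463,282,.7),((40,22,22),569,-300,-.54)):
    print([fitbox(cs,d,x,y,a) for cs in([t,s],[t],[s])])
E
```

```text
Traceback (most recent call last):
  File "h.py", line 41, in fitclamp
    N=[(-1,0),(1,0),(0,1),(0,-1)]; S=[(a+(np.array(b)-a)*f,n) for a,b in E for a in[np.array(a)] for f in np.linspace(.06,.94,30) for n in[np.array(n)*1.]]
                                                                                                                                                    ^
UnboundLocalError: cannot access local variable 'n' where it is not associated with a value
```

```bash
python3 - <<'E'
s=open("h.py").read()
i=s.index("S=[(a+");j=s.index("\n",i)
s=s[:i]+"S=[(np.array(a)*(1-f)+np.array(b)*f,np.array(n)*1.) for (a,b),n in zip(E,N) for f in np.linspace(.06,.94,30)]"+s[j:]
open("h.py","w").write(s)
E
cat > m.py <<'E'
from h import *
t=camera("top");s=camera("side")
for c,n in((t,"t"),(s,"s")): print("clamp",n,fitclamp(c,(596,63.6,.155)))
for d,x,y,a in(((23,23,8),476,371,0),((23,23,8),405,367,.7),((23,23,8),411,284,.3),((23,23,8),457,24,.3),((24,24,14),463,282,.7),((40,22,22),569,-300,-.54)):
    print([fitbox(cs,d,x,y,a) for cs in([t,s],[t],[s])])
E
python3 m.py
```

```text
clamp t (array([5.95389e+02, 6.48850e+01, 1.64000e-01]), 116, np.float64(0.74))
clamp s (array([5.92358e+02, 5.68110e+01, 1.71000e-01]), 77, np.float64(1.08))
[(array([4.7503e+02, 3.7504e+02, 1.2000e-01]), np.float64(16.6)), (array([4.7518e+02, 3.7397e+02, 1.4000e-01]), np.float64(6.2)), (array([4.7515e+02, 3.7884e+02, 8.0000e-02]), np.float64(6.2))]
[(array([404.87, 369.92,   0.84]), np.float64(24.8)), (array([404.61, 368.5 ,   0.8 ]), np.float64(9.8)), (array([404.7 , 373.92,   0.86]), np.float64(10.3))]
[(array([4.1058e+02, 2.8743e+02, 2.8000e-01]), np.float64(22.2)), (array([4.1076e+02, 2.8625e+02, 3.6000e-01]), np.float64(6.1)), (array([ 4.0981e+02,  2.9029e+02, -1.1000e-01]), np.float64(12.4))]
[(array([4.5556e+02, 2.5190e+01, 4.2000e-01]), np.float64(85.3)), (array([456.35,  23.91,   0.54]), np.float64(22.7)), (array([454.  ,  27.4 ,   1.38]), np.float64(52.9))]
[(array([462.77, 272.02,   0.82]), np.float64(117.0)), (array([463.63, 272.26,   1.11]), np.float64(23.3)), (array([4.6320e+02, 2.6635e+02, 4.0000e-01]), np.float64(87.4))]
[(array([ 5.6560e+02, -3.0442e+02, -5.4000e-01]), np.float64(118.0)), (array([ 568.65, -304.4 ,   -0.59]), np.float64(45.3)), (array([ 5.5989e+02, -3.0824e+02, -5.0000e-02]), np.float64(56.3))]
```

```bash
cat > go.py <<'E'
# go.py x y z yaw [frame]: shift in tool axes to reach target; yaw = direction of tool y (mod pi); 'c' => x,y,yaw in clamp axes
from h import *
C=np.array([595.4,64.6,.162])
try: C=np.loadtxt("clamp.txt")
except Exception: pass
o=observe(); a=sys.argv; x,y,z,yaw=map(float,a[1:5])
if len(a)>5:
    x,y=Ro.from_euler("z",C[2]).as_matrix()[:2,:2]@[x,y]+C[:2]; yaw+=C[2]
R=Ro.from_quat(o["eef_rot"]).as_matrix(); d=R.T@(np.array([x,y,z])-o["ee_pos"])
ty=np.arctan2(R[1,1],R[0,1]); q=o["qpos"]
dq1=np.arctan2(y,x)-q[0]
best=min((abs(q[5]+(t)+dq1),t) for k in range(-3,4) for t in[-(yaw-ty)+k*np.pi])
print("shift",d.round(1),"turn",round(best[1],3),"q6",round(best[0],2),"world",np.round([x,y],1),"tilt",R[:,2].round(4),"q",q.round(2),"F",o["wrist_force"].round(1),"w",round(o["width"],1),"ff",round(float(o["finger_force"]),1))
E
python3 go.py 475.5 372.3 100 1.70;python3 go.py 475.5 372.3 100 0.13
```

```text
shift [ 575.9 -781.5  131.4] turn -2.912 q6 1.04 world [475.5 372.3] tilt [-1.e-04  3.e-04 -1.e+00] q [-1.33  0.36  1.51  0.    1.27 -0.12] F [-0.3  0.7 -0.3] w 85.5 ff 0.0
shift [ 575.9 -781.5  131.4] turn -1.342 q6 0.53 world [475.5 372.3] tilt [-1.e-04  3.e-04 -1.e+00] q [-1.33  0.36  1.51  0.    1.27 -0.12] F [-0.3  0.7 -0.3] w 85.5 ff 0.0
```

```bash
python3 go.py 456.5 23.8 231 2.07;python3 go.py 456.5 23.8 231 0.5
```

```text
shift [ 4.358e+02 -4.619e+02  3.000e-01] turn -0.14 q6 1.12 world [456.5  23.8] tilt [-1.e-04  3.e-04 -1.e+00] q [-1.33  0.36  1.51  0.    1.27 -0.12] F [-0.3  0.7 -0.3] w 85.5 ff 0.0
shift [ 4.358e+02 -4.619e+02  3.000e-01] turn -1.712 q6 0.45 world [456.5  23.8] tilt [-1.e-04  3.e-04 -1.e+00] q [-1.33  0.36  1.51  0.    1.27 -0.12] F [-0.3  0.7 -0.3] w 85.5 ff 0.0
```

Careful with the scale: shifts go in shares of 600 mm and turns go in shares of pi/2 rad. That gives: -462 mm / 600 = -0.77, 436 mm / 600 = 0.7267, -0.14 rad / 1.5708 = -0.0891.

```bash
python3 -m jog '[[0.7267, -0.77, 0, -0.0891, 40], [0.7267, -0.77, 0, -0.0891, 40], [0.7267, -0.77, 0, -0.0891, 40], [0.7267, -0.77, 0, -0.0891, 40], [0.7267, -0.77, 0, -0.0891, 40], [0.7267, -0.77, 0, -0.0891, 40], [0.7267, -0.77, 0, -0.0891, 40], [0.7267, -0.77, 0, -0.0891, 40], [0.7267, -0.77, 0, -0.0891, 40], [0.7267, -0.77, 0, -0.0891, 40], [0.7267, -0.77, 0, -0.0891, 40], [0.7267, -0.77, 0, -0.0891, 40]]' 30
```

```text
refused: ROWS must be an object with the rows under "rows". Nothing was moved.
```

I used the wrong layout. The manual says an object with the rows under "rows"; once more.

```bash
python3 -m jog '{"rows": [[0.7267, -0.77, 0, -0.0891, 40], [0.7267, -0.77, 0, -0.0891, 40], [0.7267, -0.77, 0, -0.0891, 40], [0.7267, -0.77, 0, -0.0891, 40], [0.7267, -0.77, 0, -0.0891, 40], [0.7267, -0.77, 0, -0.0891, 40], [0.7267, -0.77, 0, -0.0891, 40], [0.7267, -0.77, 0, -0.0891, 40], [0.7267, -0.77, 0, -0.0891, 40], [0.7267, -0.77, 0, -0.0891, 40], [0.7267, -0.77, 0, -0.0891, 40], [0.7267, -0.77, 0, -0.0891, 40]]}' 30; python3 -m jog '{"rows": [[0, 0, 0, 0, 40], [0, 0, 0, 0, 40]]}'; python3 go.py 456.5 23.8 40 2.07
```

```text
t: 1.65
ee_pos: [443.6, -6.6, 231.7]
eef_rot: [0.969, 0.247, 0.001, 0.0]
wrist_force: [1.1, -0.5, -0.2]
width: 39.8
finger_force: 0.0
t: 1.85
ee_pos: [443.2, -7.4, 231.4]
eef_rot: [0.969, 0.249, -0.0, 0.0]
wrist_force: [0.1, -0.6, 1.0]
width: 40.3
finger_force: 0.0
shift [ 26.8 -21.  191.4] turn 0.004 q6 1.12 world [456.5  23.8] tilt [-0.e+00 -3.e-04 -1.e+00] q [-0.17  0.13  1.83 -0.    1.18  0.9 ] F [ 0.1 -0.6  1. ] w 40.3 ff 0.0
```

To row units: 181 mm / 600 = 0.3017, 140 mm / 600 = 0.2333.

```bash
python3 -m jog '{"rows": [[0.045, -0.035, 0.0667, 0, 40], [0.045, -0.035, 0.15, 0, 40], [0.045, -0.035, 0.2333, 0, 40], [0.045, -0.035, 0.3017, 0, 40], [0.045, -0.035, 0.3017, 0, 40]]}'; python3 - <<'E'
from h import *
t=camera("top");s=camera("side");p=observe()["ee_pos"];print(p,proj(t,p),proj(s,p))
cv2.imwrite("pics/e.png",np.hstack([crop(t,295,235,60,55,6),crop(s,260,255,60,55,6)]))
E
```

```text
t: 2.35
ee_pos: [451.9, 21.6, 46.1]
eef_rot: [0.969, 0.246, -0.005, -0.002]
wrist_force: [-1.5, -0.2, 0.1]
width: 39.8
finger_force: 0.0
[456.08972185  21.58941941  50.46766757] [317.69167544 262.04435153] [291.72648616 278.87344302]
```

View pics/e.png

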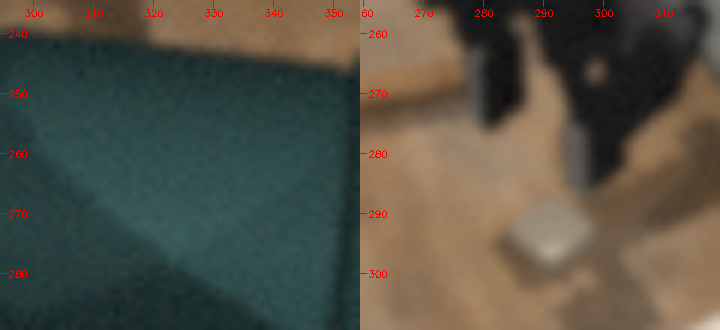

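To row units: 48 mm / 600 = 0.08, 45 mm / 600 = 0.075.

```bash
python3 go.py 456.5 23.8 1.5 2.07; python3 -m jog '{"rows": [[0.0017, -0.0033, 0.075, 0, 36], [0.0017, -0.0033, 0.08, 0, 36], [0.0017, -0.0033, 0.08, 0, 23], [0.0017, -0.0033, 0.08, 0, 18], [0.0017, -0.0033, 0.08, 0, 18], [0.0017, -0.0033, 0.08, 0, 18], [0.0017, -0.0033, 0.08, 0, 18]]}' 30;  python3 go.py 456.5 23.8 1.5 2.07
```

```text
shift [ 1.5 -1.7 49. ] turn -0.002 q6 1.12 world [456.5  23.8] tilt [-2.3e-03  1.0e-04 -1.0e+00] q [-0.1   0.42  2.   -0.    0.72  0.97] F [ 1.4 -0.2  0.9] w 40.0 ff 0.0
t: 3.15
ee_pos: [457.8, 24.9, 3.9]
eef_rot: [0.969, 0.247, 0.001, 0.0]
wrist_force: [-0.1, -0.3, 12.0]
width: 21.8
finger_force: 31.2
shift [-1.7  0.3  2.4] turn -0.0 q6 1.12 world [456.5  23.8] tilt [ 2.9e-03 -3.0e-04 -1.0e+00] q [-0.1   0.52  2.03  0.    0.59  0.98] F [-0.1 -0.3 12. ] w 21.8 ff 31.2
```

To row units: -95 mm / 600 = -0.1583, -40 mm / 600 = -0.0667.

```bash
python3 -m jog '{"rows": [[0, 0, -0.0667, 0, 18], [0, 0, -0.1583, 0, 18], [0, 0, -0.1583, 0, 18]]}';  python3 go.py -2 0 100 1.5708 c
```

```text
t: 3.45
ee_pos: [460.2, 24.8, 102.5]
eef_rot: [0.969, 0.247, 0.004, 0.002]
wrist_force: [0.0, 0.4, 0.9]
width: 22.0
finger_force: 30.0
shift [135.8  29.1   3.7] turn 0.337 q6 1.52 world [593.4  64.3] tilt [ 9.3e-03 -8.0e-04 -1.0e+00] q [-0.1   0.33  1.96  0.    0.85  0.98] F [0.  0.4 0.9] w 22.0 ff 30.0
```

To row units: 136 mm / 600 = 0.2267, 95 mm / 600 = 0.1583, 0.337 rad / 1.5708 = 0.2145.

```bash
python3 -m jog '{"rows": [[0.0833, 0.0167, 0, 0.0955, 18], [0.1583, 0.0333, 0, 0.191, 18], [0.2267, 0.0483, 0, 0.2145, 18], [0.2267, 0.0483, 0.0667, 0.2145, 18], [0.2267, 0.0483, 0.1167, 0.2145, 18], [0.2267, 0.0483, 0.1167, 0.2145, 18], [0.2267, 0.0483, 0.1167, 0.2145, 18]]}';  python3 go.py -2 0 17 1.5708 c; python3 - <<'E'
from h import *
s=camera("side");t=camera("top");cv2.imwrite("pics/f.png",np.vstack([crop(s,300,220,90,70,6),crop(t,280,170,90,60,6)])[:780])
E
```

```text
t: 4.15
ee_pos: [589.1, 64.6, 27.2]
eef_rot: [0.997, 0.081, -0.001, -0.0]
wrist_force: [0.7, 0.4, -0.2]
width: 21.6
finger_force: 30.0
shift [ 4.3  1.1 10.2] turn -0.0 q6 1.52 world [593.4  64.3] tilt [-1.9e-03  1.0e-04 -1.0e+00] q [-0.01  0.59  1.71  0.    0.84  1.4 ] F [ 0.7  0.4 -0.2] w 21.6 ff 30.0
```

View pics/f.png

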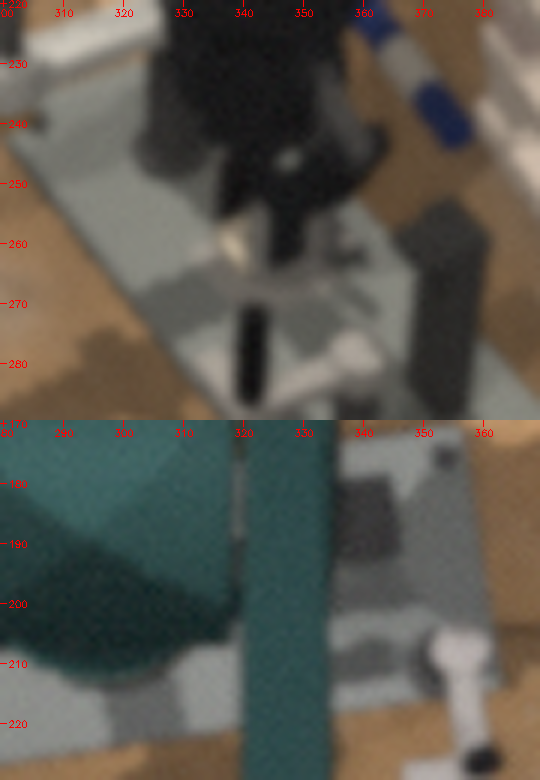

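To row units: 11 mm / 600 = 0.0183, 8 mm / 600 = 0.0133.

```bash
python3 -m jog '{"rows": [[0.0067, 0.0017, 0.0133, 0, 18], [0.0067, 0.0017, 0.0183, 0, 18], [0.0067, 0.0017, 0.0183, 0, 18], [0.0067, 0.0017, 0.0183, 0, 18]]}';  python3 go.py 0 0 16 1.5708 c
```

```text
t: 4.65
ee_pos: [594.0, 64.2, 16.5]
eef_rot: [0.997, 0.081, 0.0, -0.0]
wrist_force: [-0.2, -0.4, 1.2]
width: 21.8
finger_force: 30.0
shift [ 1.4 -0.1  0.5] turn -0.0 q6 1.52 world [595.4  64.6] tilt [ 0.e+00  1.e-04 -1.e+00] q [-0.01  0.61  1.7   0.    0.82  1.4 ] F [-0.2 -0.4  1.2] w 21.8 ff 30.0
```

Next I'll press toward the stop in small steps and watch the force.

To row units: 1.4 mm / 600 = 0.0023, 0.7 mm / 600 = 0.0012.

```bash
python3 -m jog '{"rows": [[0.0012, 0, 0.0012, 0, 18], [0.0023, 0, 0.0012, 0, 18], [0.0023, 0, 0.0012, 0, 18]]}';python3 -m jog '{"rows": [[0.0017, 0, 0, 0, 18], [0.0017, 0, 0, 0, 18]]}';python3 -m jog '{"rows": [[0.0017, 0, 0, 0, 18], [0.0017, 0, 0, 0, 18]]}'; python3 -m jog '{"rows": [[0.0017, 0, 0, 0, 18], [0.0017, 0, 0, 0, 18]]}'
```

```text
t: 4.95
ee_pos: [594.8, 64.4, 16.0]
eef_rot: [0.997, 0.081, -0.001, -0.0]
wrist_force: [-2.9, -0.3, 5.0]
width: 22.2
finger_force: 30.6
t: 5.15
ee_pos: [595.7, 64.6, 16.0]
eef_rot: [0.997, 0.081, -0.001, -0.0]
wrist_force: [-4.1, 0.3, 5.7]
width: 21.6
finger_force: 30.6
t: 5.35
ee_pos: [596.7, 64.8, 16.0]
eef_rot: [0.997, 0.081, -0.001, -0.0]
wrist_force: [-3.9, -0.8, 6.4]
width: 22.0
finger_force: 30.6
t: 5.55
ee_pos: [597.3, 64.9, 16.0]
eef_rot: [0.997, 0.081, -0.001, -0.0]
wrist_force: [-4.0, -0.1, 5.9]
width: 22.0
finger_force: 30.7
```

To row units: 1 mm / 600 = 0.0017, -0.3 mm / 600 = -0.0005.

```bash
python3 -m jog '{"rows": [[0.0017, 0, -0.0005, 0, 18], [0.0017, 0, -0.0005, 0, 18]]}';python3 -m jog '{"rows": [[0.0017, 0, 0, 0, 18], [0.0017, 0, 0, 0, 18]]}'; python3 -m jog '{"rows": [[0.0017, 0, 0, 0, 18], [0.0017, 0, 0, 0, 18]]}'
```

```text
t: 5.75
ee_pos: [597.3, 65.0, 16.0]
eef_rot: [0.997, 0.081, -0.002, 0.0]
wrist_force: [-4.3, -1.9, 6.4]
width: 21.7
finger_force: 30.6
t: 5.95
ee_pos: [597.4, 64.9, 16.0]
eef_rot: [0.997, 0.081, -0.003, 0.0]
wrist_force: [-6.2, -2.0, 9.0]
width: 21.7
finger_force: 30.8
t: 6.15
ee_pos: [597.4, 65.0, 15.9]
eef_rot: [0.997, 0.081, -0.004, 0.0]
wrist_force: [-9.0, -3.3, 10.8]
width: 21.7
finger_force: 31.1
```

To row units: -130 mm / 600 = -0.2167, -90 mm / 600 = -0.15.

```bash
python3 -m jog '{"rows": [[-0.0033, 0, 0, 0, 18], [-0.0033, 0, 0, 0, 32], [-0.0033, 0, 0, 0, 36], [-0.0033, 0, 0, 0, 36], [-0.0033, 0, -0.0667, 0, 40], [-0.0033, 0, -0.15, 0, 40], [-0.0033, 0, -0.2167, 0, 40]]}';  python3 go.py 411 285 150 1.91;python3 go.py 411 285 150 .34
```

```text
t: 6.85
ee_pos: [600.1, 65.2, 147.9]
eef_rot: [0.997, 0.081, 0.001, -0.0]
wrist_force: [1.4, 0.2, -0.1]
width: 39.9
finger_force: 0.0
shift [-151.2 -247.4   -2.3] turn -3.319 q6 1.3 world [411. 285.] tilt [ 1.2e-03  2.0e-04 -1.0e+00] q [-0.01  0.45  1.6   0.    1.1   1.4 ] F [ 1.4  0.2 -0.1] w 39.9 ff 0.0
shift [-151.2 -247.4   -2.3] turn -1.749 q6 0.27 world [411. 285.] tilt [ 1.2e-03  2.0e-04 -1.0e+00] q [-0.01  0.45  1.6   0.    1.1   1.4 ] F [ 1.4  0.2 -0.1] w 39.9 ff 0.0
```

To row units: -247 mm / 600 = -0.4117, -206 mm / 600 = -0.3433, -0.18 rad / 1.5708 = -0.1146.

```bash
python3 -m jog '{"rows": [[0, 0, -0.0833, 0, 40], [-0.0333, -0.05, -0.1167, -0.0955, 40], [-0.0833, -0.1333, -0.1167, -0.1146, 40], [-0.1267, -0.2067, -0.1167, -0.1146, 40], [-0.1683, -0.275, -0.1167, -0.1146, 40], [-0.21, -0.3433, -0.1167, -0.1146, 40], [-0.2517, -0.4117, -0.1167, -0.1146, 40], [-0.2517, -0.4117, -0.0333, -0.1146, 40], [-0.2517, -0.4117, 0.05, -0.1146, 40], [-0.2517, -0.4117, 0.1333, -0.1146, 40], [-0.2517, -0.4117, 0.1667, -0.1146, 38], [-0.2517, -0.4117, 0.1667, -0.1146, 38]]}';  python3 go.py 411 285 5 1.91;python3 - <<'E'
from h import *
s=camera("side");cv2.imwrite("pics/g.png",crop(s,215,170,90,70,8))
E
```

```text
t: 8.05
ee_pos: [408.3, 283.6, 43.1]
eef_rot: [0.985, 0.17, -0.003, 0.001]
wrist_force: [-0.3, -0.8, 0.8]
width: 37.8
finger_force: 0.0
shift [ 3.3 -0.4 38.1] turn -3.139 q6 1.3 world [411. 285.] tilt [-0.0056 -0.0027 -1.    ] q [0.47 0.48 1.91 0.   0.76 1.7 ] F [-0.3 -0.8  0.8] w 37.8 ff 0.0
```

View pics/g.png

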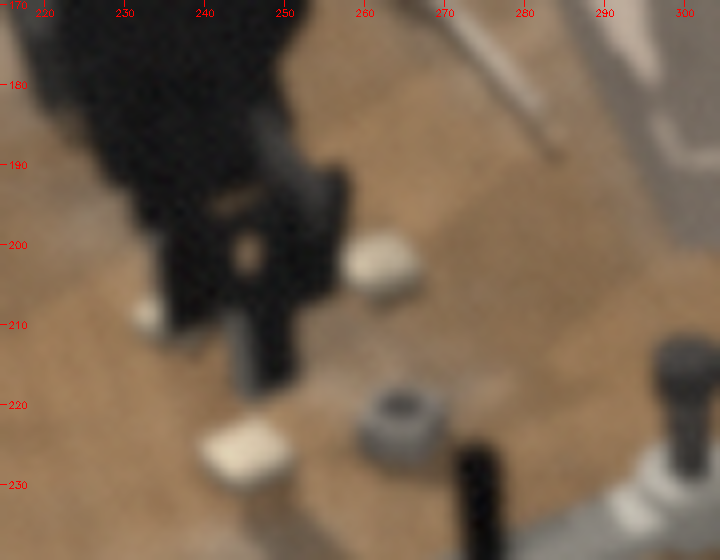

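To row units: 37 mm / 600 = 0.0617, 32 mm / 600 = 0.0533.

```bash
python3 -m jog '{"rows": [[0.005, 0, 0.0533, 0, 36], [0.005, 0, 0.0617, 0, 36], [0.005, 0, 0.0617, 0, 23], [0.005, 0, 0.0617, 0, 18], [0.005, 0, 0.0617, 0, 18], [0.005, 0, 0.0617, 0, 18]]}' 30;  python3 go.py 411 285 5 1.91; python3 -m jog '{"rows": [[0, 0, -0.075, 0, 18], [0, 0, -0.1583, 0, 18], [0, 0, -0.2417, 0, 18], [0, 0, -0.325, 0, 18], [0, 0, -0.3333, 0, 18]]}'; python3 go.py -2.5 0 205 1.5708 c
```

```text
t: 8.7
ee_pos: [414.0, 285.9, 10.0]
eef_rot: [0.985, 0.17, 0.001, -0.0]
wrist_force: [-0.2, -0.3, 0.4]
width: 18.2
finger_force: 0.0
shift [-3.1 -0.1  5. ] turn -3.139 q6 1.3 world [411. 285.] tilt [ 1.6e-03  9.0e-04 -1.0e+00] q [0.47 0.54 1.93 0.   0.67 1.7 ] F [-0.2 -0.3  0.4] w 18.2 ff 0.0
t: 9.2
ee_pos: [417.1, 287.6, 215.9]
eef_rot: [0.985, 0.17, 0.006, -0.002]
wrist_force: [1.1, 0.2, -0.5]
width: 18.0
finger_force: 0.0
shift [ 90.6 269.4  11.6] turn 0.18 q6 1.52 world [592.9  64.2] tilt [ 0.0113  0.0058 -0.9999] q [0.47 0.23 1.74 0.   1.16 1.7 ] F [ 1.1  0.2 -0.5] w 18.0 ff 0.0
```

```bash
python3 -m jog '{"rows": [[0, 0, 0, 0, 36], [0, 0, 0, 0, 36]]}'; python3 go.py 411 285 5 1.91
```

```text
t: 9.4
ee_pos: [412.5, 285.1, 208.2]
eef_rot: [0.985, 0.17, -0.001, 0.0]
wrist_force: [-0.4, 0.2, -0.7]
width: 36.1
finger_force: 0.0
shift [ -1.1  -0.4 203.2] turn -3.139 q6 1.3 world [411. 285.] tilt [-1.3e-03 -5.0e-04 -1.0e+00] q [0.47 0.24 1.75 0.   1.15 1.7 ] F [-0.4  0.2 -0.7] w 36.1 ff 0.0
```

To row units: 203 mm / 600 = 0.3383, 190 mm / 600 = 0.3167.

```bash
python3 -m jog '{"rows": [[-0.0017, 0, 0.0833, 0, 36], [-0.0017, 0, 0.1667, 0, 36], [-0.0017, 0, 0.25, 0, 36], [-0.0017, 0, 0.3167, 0, 36], [-0.0017, 0, 0.3383, 0, 36], [-0.0017, 0, 0.3383, 0, 36], [-0.0017, 0, 0.3383, 0, 36]]}';  python3 go.py 411 285 4.5 1.91
```

```text
t: 10.1
ee_pos: [411.2, 284.6, 4.9]
eef_rot: [0.985, 0.17, -0.002, 0.0]
wrist_force: [0.0, 0.2, 0.4]
width: 36.1
finger_force: 0.0
shift [-0.1 -0.4  0.4] turn -3.139 q6 1.3 world [411. 285.] tilt [-0.0029 -0.0013 -1.    ] q [0.47 0.55 1.93 0.   0.67 1.7 ] F [0.  0.2 0.4] w 36.1 ff 0.0
```

To row units: 0.4 mm / 600 = 0.0007.

```bash
python3 -m jog '{"rows": [[0, 0, 0.0007, 0, 23], [0, 0, 0.0007, 0, 18], [0, 0, 0.0007, 0, 18], [0, 0, 0.0007, 0, 18]]}' 30;  python3 go.py 411 285 5 1.91; python3 -m jog '{"rows": [[0, 0, -0.075, 0, 18], [0, 0, -0.1583, 0, 18], [0, 0, -0.2417, 0, 18], [0, 0, -0.325, 0, 18], [0, 0, -0.3333, 0, 18], [0, 0, -0.3333, 0, 18]]}'; python3 go.py -3 0 205 1.5708 c
```

```text
t: 10.5
ee_pos: [412.9, 285.5, 6.3]
eef_rot: [0.985, 0.17, 0.001, -0.0]
wrist_force: [1.0, 0.5, 0.3]
width: 21.3
finger_force: 29.4
shift [-2.  -0.1  1.3] turn -3.139 q6 1.3 world [411. 285.] tilt [ 1.4e-03  8.0e-04 -1.0e+00] q [0.47 0.54 1.93 0.   0.67 1.7 ] F [1.  0.5 0.3] w 21.3 ff 29.4
t: 11.1
ee_pos: [413.5, 285.9, 207.6]
eef_rot: [0.985, 0.17, 0.002, -0.001]
wrist_force: [0.4, -0.3, -0.2]
width: 21.2
finger_force: 29.5
shift [ 94.2 268.9   2.9] turn 0.18 q6 1.52 world [592.4  64.1] tilt [ 0.0044  0.0024 -1.    ] q [0.47 0.24 1.75 0.   1.15 1.7 ] F [ 0.4 -0.3 -0.2] w 21.2 ff 29.5
```

Careful with the scale: shifts go in shares of 600 mm and turns go in shares of pi/2 rad. That gives: 269 mm / 600 = 0.4483, 224 mm / 600 = 0.3733, 0.18 rad / 1.5708 = 0.1146.

```bash
python3 -m jog '{"rows": [[0.0267, 0.075, 0, 0.0955, 18], [0.0533, 0.15, 0, 0.1146, 18], [0.0783, 0.2233, 0, 0.1146, 18], [0.105, 0.2983, 0, 0.1146, 18], [0.1317, 0.3733, 0, 0.1146, 18], [0.155, 0.4483, 0, 0.1146, 18], [0.155, 0.4483, 0.075, 0.1146, 18], [0.155, 0.4483, 0.1583, 0.1146, 18], [0.155, 0.4483, 0.2417, 0.1146, 18], [0.155, 0.4483, 0.2633, 0.1146, 18], [0.155, 0.4483, 0.2633, 0.1146, 18], [0.155, 0.4483, 0.2633, 0.1146, 18]]}';  python3 go.py -3 0 27 1.5708 c
```

```text
t: 12.3
ee_pos: [590.9, 63.1, 48.3]
eef_rot: [0.997, 0.081, 0.0, -0.0]
wrist_force: [0.8, 0.2, 1.0]
width: 21.4
finger_force: 29.6
shift [ 1.7 -0.7 21.3] turn 0.0 q6 1.52 world [592.4  64.1] tilt [ 8.e-04  1.e-04 -1.e+00] q [-0.01  0.56  1.7   0.    0.88  1.4 ] F [0.8 0.2 1. ] w 21.4 ff 29.6
```

To row units: 21.5 mm / 600 = 0.0358, 21 mm / 600 = 0.035.

```bash
python3 -m jog '{"rows": [[0.0028, -0.0012, 0.0233, 0, 18], [0.0028, -0.0012, 0.035, 0, 18], [0.0028, -0.0012, 0.0358, 0, 18], [0.0028, -0.0012, 0.0358, 0, 18]]}';python3 -m jog '{"rows": [[0.0033, 0, 0.0008, 0, 18], [0.0067, 0, 0.0008, 0, 18], [0.0067, 0, 0.0008, 0, 18]]}'; for i in 1 2 3; do python3 -m jog '{"rows": [[0.0017, 0, 0, 0, 18], [0.0017, 0, 0, 0, 18]]}'|grep -v rot; done;python3 go.py 0 0 26 1.5708 c
```

```text
t: 12.7
ee_pos: [592.0, 64.0, 26.4]
eef_rot: [0.997, 0.081, 0.0, -0.0]
wrist_force: [-0.6, -0.6, 0.1]
width: 21.1
finger_force: 29.6
t: 13.0
ee_pos: [595.0, 64.5, 26.2]
eef_rot: [0.997, 0.081, -0.001, -0.0]
wrist_force: [-2.7, -0.3, 6.1]
width: 21.4
finger_force: 30.4
t: 13.2
ee_pos: [595.7, 64.7, 26.2]
wrist_force: [-4.3, -0.7, 6.9]
width: 21.0
finger_force: 30.5
t: 13.4
ee_pos: [596.7, 64.9, 26.2]
wrist_force: [-3.6, -0.8, 6.2]
width: 20.9
finger_force: 30.5
t: 13.6
ee_pos: [597.7, 65.0, 26.2]
wrist_force: [-3.5, -0.8, 6.7]
width: 20.9
finger_force: 30.5
shift [-2.3  0.   0.2] turn -0.0 q6 1.52 world [595.4  64.6] tilt [-1.7e-03 -1.0e-04 -1.0e+00] q [-0.01  0.6   1.69 -0.    0.85  1.4 ] F [-3.5 -0.8  6.7] w 20.9 ff 30.5
```

```bash
for i in 1 2; do python3 -m jog '{"rows": [[0.0017, 0, 0, 0, 18], [0.0017, 0, 0, 0, 18]]}'|grep -v rot; done;  python3 -m jog '{"rows": [[0.0017, 0, 0, 0, 18], [0.0017, 0, 0, 0, 18]]}'|grep -v rot
```

```text
t: 13.8
ee_pos: [598.7, 65.2, 26.2]
wrist_force: [-2.6, -0.3, 5.4]
width: 21.2
finger_force: 30.5
t: 14.0
ee_pos: [599.2, 65.3, 26.2]
wrist_force: [-4.8, -1.1, 7.9]
width: 21.2
finger_force: 30.7
t: 14.2
ee_pos: [599.3, 65.3, 26.2]
wrist_force: [-6.7, -1.3, 9.3]
width: 21.1
finger_force: 31.0
```

To row units: -180 mm / 600 = -0.3, -140 mm / 600 = -0.2333.

```bash
python3 -m jog '{"rows": [[-0.0017, 0, 0, 0, 18], [-0.0017, 0, 0, 0, 32], [-0.0017, 0, 0, 0, 36], [-0.0017, 0, 0, 0, 36], [-0.0017, 0, -0.0667, 0, 36], [-0.0017, 0, -0.15, 0, 36], [-0.0017, 0, -0.2333, 0, 36], [-0.0017, 0, -0.3, 0, 36], [-0.0017, 0, -0.3, 0, 36], [-0.0017, 0, -0.3, 0, 36]]}';  python3 go.py 405 368 206 2.39;python3 go.py 475.3 372.3 206 1.7
```

```text
t: 15.2
ee_pos: [601.5, 65.4, 206.7]
eef_rot: [0.997, 0.081, 0.001, 0.0]
wrist_force: [-0.5, -0.6, -0.5]
width: 36.2
finger_force: 0.0
shift [-1.451e+02 -3.303e+02  2.000e-01] turn -0.657 q6 1.49 world [405. 368.] tilt [ 2.9e-03  1.0e-04 -1.0e+00] q [-0.01  0.39  1.53  0.    1.22  1.4 ] F [-0.5 -0.6 -0.5] w 36.2 ff 0.0
shift [ -75.1 -323.2    0.4] turn -3.109 q6 1.04 world [475.3 372.3] tilt [ 2.9e-03  1.0e-04 -1.0e+00] q [-0.01  0.39  1.53  0.    1.22  1.4 ] F [-0.5 -0.6 -0.5] w 36.2 ff 0.0
```

To row units: -323 mm / 600 = -0.5383, -286 mm / 600 = -0.4767, 0.03 rad / 1.5708 = 0.0191.

```bash
python3 -m jog '{"rows": [[-0.0183, -0.08, 0, 0.0191, 36], [-0.0367, -0.16, 0, 0.0191, 36], [-0.055, -0.2383, 0, 0.0191, 36], [-0.0733, -0.3167, 0, 0.0191, 36], [-0.0917, -0.3967, 0, 0.0191, 36], [-0.11, -0.4767, 0, 0.0191, 36], [-0.125, -0.5383, 0, 0.0191, 36], [-0.125, -0.5383, 0.0833, 0.0191, 36], [-0.125, -0.5383, 0.1667, 0.0191, 36], [-0.125, -0.5383, 0.25, 0.0191, 36], [-0.125, -0.5383, 0.2667, 0.0191, 36], [-0.125, -0.5383, 0.2667, 0.0191, 36]]}';  python3 -m jog '{"rows": [[0, 0, 0, 0, 36]]}'; python3 go.py 475.3 372.3 5 1.7; python3 - <<'E'
from h import *
s=camera("side");cv2.imwrite("pics/h.png",crop(s,225,160,90,70,8))
t=camera("top");cv2.imwrite("pics/i.png",crop(t,240,160,130,110,6))
E
```

```text
t: 16.4
ee_pos: [472.2, 370.6, 42.7]
eef_rot: [0.998, 0.066, -0.003, 0.002]
wrist_force: [0.0, 0.6, -0.0]
width: 36.6
finger_force: 0.0
t: 16.5
ee_pos: [475.6, 372.6, 46.6]
eef_rot: [0.998, 0.066, 0.001, -0.0]
wrist_force: [0.4, 1.2, 0.3]
width: 35.8
finger_force: 0.0
shift [-0.4  0.2 41.6] turn -3.139 q6 1.04 world [475.3 372.3] tilt [ 1.2e-03  8.0e-04 -1.0e+00] q [0.55 0.58 1.67 0.   0.89 1.99] F [0.4 1.2 0.3] w 35.8 ff 0.0
```

View pics/i.png

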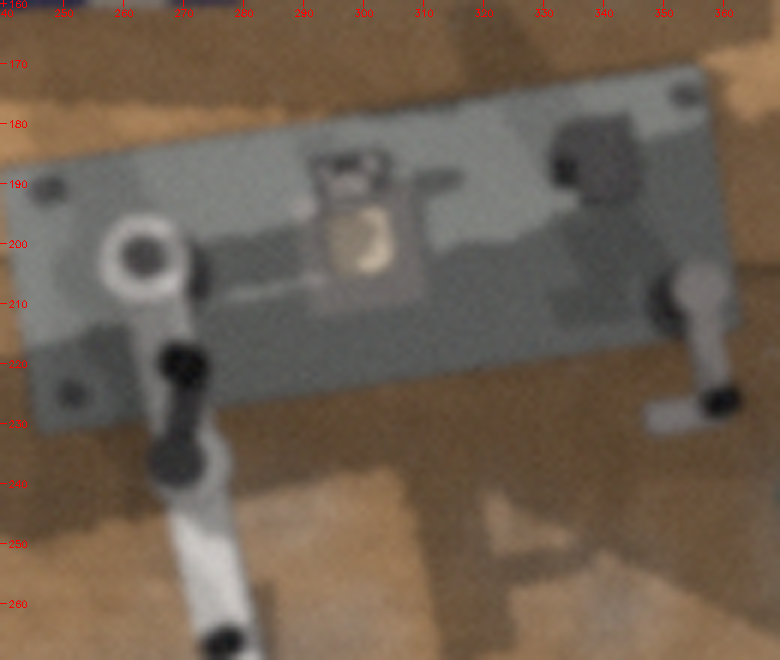

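To row units: 41.5 mm / 600 = 0.0692, 36 mm / 600 = 0.06.

```bash
python3 -m jog '{"rows": [[0, 0, 0.06, 0, 36], [0, 0, 0.0692, 0, 36], [0, 0, 0.0692, 0, 36], [0, 0, 0.0692, 0, 36]]}'; python3 go.py 475.3 372.3 5 1.7;  python3 -m jog '{"rows": [[0, 0, 0, 0, 23], [0, 0, 0, 0, 18], [0, 0, 0, 0, 18], [0, 0, 0, 0, 18]]}' 30;  python3 go.py 475 372 5 1.7
```

```text
t: 17.0
ee_pos: [475.4, 372.6, 5.6]
eef_rot: [0.998, 0.066, 0.001, -0.0]
wrist_force: [0.1, 0.2, -0.2]
width: 36.1
finger_force: 0.0
shift [-0.1  0.3  0.6] turn -3.139 q6 1.04 world [475.3 372.3] tilt [ 0.0015  0.0011 -1.    ] q [0.55 0.64 1.7  0.   0.81 1.99] F [ 0.1  0.2 -0.2] w 36.1 ff 0.0
t: 17.4
ee_pos: [475.6, 372.7, 5.7]
eef_rot: [0.998, 0.066, 0.001, -0.001]
wrist_force: [0.5, -0.7, 5.3]
width: 21.8
finger_force: 29.1
shift [-0.7  0.6  0.7] turn -3.139 q6 1.04 world [475. 372.] tilt [ 0.0021  0.0014 -1.    ] q [0.55 0.63 1.7  0.   0.81 1.99] F [ 0.5 -0.7  5.3] w 21.8 ff 29.1
```

To row units: -200 mm / 600 = -0.3333, -195 mm / 600 = -0.325.

```bash
python3 -m jog '{"rows": [[0, 0, -0.075, 0, 18], [0, 0, -0.1583, 0, 18], [0, 0, -0.2417, 0, 18], [0, 0, -0.325, 0, 18], [0, 0, -0.3333, 0, 18], [0, 0, -0.3333, 0, 18]]}'; python3 go.py -4 0 205 1.5708 c
```

```text
t: 18.0
ee_pos: [475.9, 372.9, 207.0]
eef_rot: [0.998, 0.066, 0.003, -0.001]
wrist_force: [0.0, 0.4, -0.4]
width: 21.5
finger_force: 29.4
shift [ 74.  321.5   1.6] turn -0.03 q6 1.52 world [591.5  64. ] tilt [ 0.0048  0.0031 -1.    ] q [0.55 0.38 1.53 0.   1.22 1.99] F [ 0.   0.4 -0.4] w 21.5 ff 29.4
```

To row units: 321.5 mm / 600 = 0.5358, 286 mm / 600 = 0.4767, -0.03 rad / 1.5708 = -0.0191.

```bash
python3 -m jog '{"rows": [[0.0183, 0.08, 0, -0.0191, 18], [0.0367, 0.16, 0, -0.0191, 18], [0.055, 0.2383, 0, -0.0191, 18], [0.0733, 0.3167, 0, -0.0191, 18], [0.0917, 0.3967, 0, -0.0191, 18], [0.11, 0.4767, 0, -0.0191, 18], [0.1233, 0.5358, 0, -0.0191, 18], [0.1233, 0.5358, 0.0833, -0.0191, 18], [0.1233, 0.5358, 0.1667, -0.0191, 18], [0.1233, 0.5358, 0.2417, -0.0191, 18], [0.1233, 0.5358, 0.25, -0.0191, 18], [0.1233, 0.5358, 0.25, -0.0191, 18]]}';  python3 -m jog '{"rows": [[0, 0, 0, 0, 18]]}'>/dev/null; python3 go.py -4 0 34.2 1.5708 c
```

```text
t: 19.2
ee_pos: [588.0, 63.2, 52.1]
eef_rot: [0.997, 0.081, -0.003, -0.0]
wrist_force: [0.2, -0.4, -0.2]
width: 21.4
finger_force: 29.5
shift [ 0.2 -0.7 21.2] turn 0.0 q6 1.52 world [591.5  64. ] tilt [ 1.9e-03  1.0e-04 -1.0e+00] q [-0.01  0.55  1.69  0.    0.89  1.4 ] F [ 0.5  0.1 -0.3] w 21.3 ff 29.5
```

To row units: 21.2 mm / 600 = 0.0353, 21 mm / 600 = 0.035.

```bash
python3 -m jog '{"rows": [[0.0003, -0.0012, 0.0233, 0, 18], [0.0003, -0.0012, 0.035, 0, 18], [0.0003, -0.0012, 0.0353, 0, 18], [0.0003, -0.0012, 0.0353, 0, 18]]}'|grep -v rot;python3 -m jog '{"rows": [[0.0033, 0, 0.0012, 0, 18], [0.0067, 0, 0.0012, 0, 18], [0.0067, 0, 0.0012, 0, 18]]}'|grep -v rot; for i in 1 2 3; do python3 -m jog '{"rows": [[0.0017, 0, 0, 0, 18], [0.0017, 0, 0, 0, 18]]}'|grep -v -e rot -e fing; done
```

```text
t: 19.7
ee_pos: [591.3, 63.7, 33.6]
wrist_force: [0.7, -0.7, 2.9]
width: 21.4
finger_force: 33.9
t: 20.0
ee_pos: [594.6, 64.5, 33.3]
wrist_force: [-2.0, -1.0, 10.5]
width: 21.2
finger_force: 35.0
t: 20.2
ee_pos: [595.3, 64.6, 33.3]
wrist_force: [-3.1, 0.6, 10.7]
width: 21.3
t: 20.4
ee_pos: [596.2, 64.8, 33.3]
wrist_force: [-3.1, -1.1, 9.5]
width: 21.7
t: 20.6
ee_pos: [596.7, 64.9, 33.2]
wrist_force: [-3.1, -2.0, 12.2]
width: 21.5
```

To row units: 1 mm / 600 = 0.0017, -0.5 mm / 600 = -0.0008.

```bash
python3 -m jog '{"rows": [[0.0017, 0, -0.0008, 0, 18], [0.0017, 0, -0.0008, 0, 18]]}'|grep -v rot;python3 -m jog '{"rows": [[0.0017, 0, 0, 0, 18], [0.0017, 0, 0, 0, 18]]}'|grep -v rot; python3 -m jog '{"rows": [[0.0017, 0, 0, 0, 18], [0.0017, 0, 0, 0, 18]]}'|grep -v rot
```

```text
t: 20.8
ee_pos: [596.7, 65.0, 33.3]
wrist_force: [-4.4, -1.8, 9.3]
width: 21.6
finger_force: 35.0
t: 21.0
ee_pos: [596.7, 65.0, 33.2]
wrist_force: [-6.6, -2.7, 11.8]
width: 21.2
finger_force: 35.2
t: 21.2
ee_pos: [596.8, 65.0, 33.2]
wrist_force: [-8.1, -3.0, 14.0]
width: 21.2
finger_force: 35.5
```

Contact at the stop. I'll release and go for plate 2.

To row units: -170 mm / 600 = -0.2833, -140 mm / 600 = -0.2333.

```bash
python3 -m jog '{"rows": [[-0.0033, 0, -0.0008, 0, 18], [-0.0033, 0, -0.0008, 0, 32], [-0.0033, 0, -0.0008, 0, 36], [-0.0033, 0, -0.0008, 0, 36], [-0.0033, 0, -0.0667, 0, 36], [-0.0033, 0, -0.15, 0, 36], [-0.0033, 0, -0.2333, 0, 36], [-0.0033, 0, -0.2833, 0, 36], [-0.0033, 0, -0.2833, 0, 36], [-0.0033, 0, -0.2833, 0, 36]]}'|grep ee_p;  python3 go.py 405 368 206 2.39
```

```text
ee_pos: [598.6, 65.2, 203.1]
shift [-142.3 -330.    -3.1] turn -0.657 q6 1.49 world [405. 368.] tilt [ 1.6e-03  2.0e-04 -1.0e+00] q [-0.01  0.39  1.54  0.    1.21  1.4 ] F [-0.7  0.1 -0.8] w 36.0 ff 0.0
```

To row units: -330 mm / 600 = -0.55, -289 mm / 600 = -0.4817, -0.657 rad / 1.5708 = -0.4183.

```bash
python3 -m jog '{"rows": [[-0.03, -0.0683, 0, -0.0955, 36], [-0.06, -0.1383, 0, -0.191, 36], [-0.09, -0.2067, 0, -0.2865, 36], [-0.1183, -0.275, 0, -0.382, 36], [-0.1483, -0.3433, 0, -0.4183, 36], [-0.1783, -0.4133, 0, -0.4183, 36], [-0.2083, -0.4817, 0, -0.4183, 36], [-0.2367, -0.55, 0, -0.4183, 36], [-0.2367, -0.55, 0.0833, -0.4183, 36], [-0.2367, -0.55, 0.1667, -0.4183, 36], [-0.2367, -0.55, 0.25, -0.4183, 36], [-0.2367, -0.55, 0.2583, -0.4183, 36]]}'>/dev/null;  python3 -m jog '{"rows": [[0, 0, 0, 0, 36], [0, 0, 0, 0, 36]]}'>/dev/null; python3 go.py 405 368 5.3 2.39; python3 - <<'E'
from h import *
s=camera("side");p=observe()["ee_pos"];print(p,proj(s,p));cv2.imwrite("pics/j.png",crop(s,215,170,60,50,8))
E
```

```text
shift [-1.  -0.3 43.6] turn -0.001 q6 1.49 world [405. 368.] tilt [ 0.0013  0.0011 -1.    ] q [0.61 0.51 1.8  0.   0.82 1.36] F [ 0.4 -0.3  0.3] w 36.3 ff 0.0
[406.44996789 368.89560123  49.6534509 ] [235.54630957 194.45196957]
```

View pics/j.png

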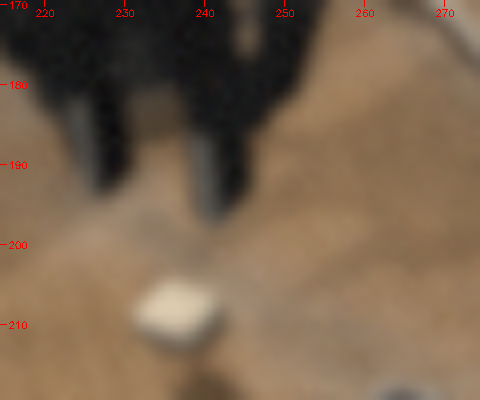

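The fingers are centred above plate 2, with tips at (228,194) and (242,197) and the plate at (236,208). Descending to grip.

To row units: 43 mm / 600 = 0.0717, 36 mm / 600 = 0.06.

```bash
python3 -m jog '{"rows": [[-0.0017, 0, 0.06, 0, 36], [-0.0017, 0, 0.0717, 0, 36], [-0.0017, 0, 0.0717, 0, 36], [-0.0017, 0, 0.0717, 0, 36]]}'|grep ee_p; python3 -m jog '{"rows": [[0, 0, 0, 0, 23], [0, 0, 0, 0, 18], [0, 0, 0, 0, 18], [0, 0, 0, 0, 18]]}' 30;  python3 go.py 405 368 5 2.39;python3 -m jog '{"rows": [[0, 0, -0.075, 0, 18], [0, 0, -0.1583, 0, 18], [0, 0, -0.2417, 0, 18], [0, 0, -0.325, 0, 18], [0, 0, -0.3333, 0, 18], [0, 0, -0.3333, 0, 18]]}'|grep -e width -e fing; python3 go.py -4 0 206 1.5708 c
```

```text
ee_pos: [405.0, 367.7, 6.1]
t: 24.45
ee_pos: [405.2, 367.9, 6.2]
eef_rot: [0.917, 0.398, 0.001, -0.0]
wrist_force: [-0.7, -0.5, 7.0]
width: 21.1
finger_force: 29.1
shift [-0.  -0.2  1.2] turn -0.0 q6 1.49 world [405. 368.] tilt [ 0.0021  0.0015 -1.    ] q [0.61 0.58 1.83 0.   0.73 1.36] F [-0.7 -0.5  7. ] w 21.1 ff 29.1
width: 21.5
finger_force: 29.4
shift [-95.  343.7   1.2] turn 0.657 q6 1.52 world [591.5  64. ] tilt [ 0.0046  0.0033 -1.    ] q [0.61 0.3  1.66 0.   1.17 1.36] F [-0.6 -0.6 -0.9] w 21.5 ff 29.4
```

To row units: 343.7 mm / 600 = 0.5728, 301 mm / 600 = 0.5017, 0.657 rad / 1.5708 = 0.4183.

```bash
python3 -m jog '{"rows": [[-0.02, 0.0717, 0, 0.0955, 18], [-0.04, 0.1433, 0, 0.191, 18], [-0.06, 0.215, 0, 0.2865, 18], [-0.08, 0.2867, 0, 0.382, 18], [-0.1, 0.3583, 0, 0.4183, 18], [-0.1183, 0.43, 0, 0.4183, 18], [-0.1383, 0.5017, 0, 0.4183, 18], [-0.1583, 0.5728, 0, 0.4183, 18], [-0.1583, 0.5728, 0.0833, 0.4183, 18], [-0.1583, 0.5728, 0.1667, 0.4183, 18], [-0.1583, 0.5728, 0.2333, 0.4183, 18], [-0.1583, 0.5728, 0.2333, 0.4183, 18]]}' >/dev/null;  python3 -m jog '{"rows": [[0, 0, 0, 0, 18], [0, 0, 0, 0, 18]]}'>/dev/null; python3 go.py -4 0 42.3 1.5708 c
```

```text
shift [-0.1 -0.8 23.9] turn 0.0 q6 1.52 world [591.5  64. ] tilt [ 2.5e-03  1.0e-04 -1.0e+00] q [-0.01  0.54  1.68  0.    0.92  1.4 ] F [0.2 0.8 0.1] w 21.2 ff 29.5
```

To row units: 22 mm / 600 = 0.0367, 20 mm / 600 = 0.0333.

```bash
python3 -m jog '{"rows": [[0, -0.0013, 0.0233, 0, 18], [0.0033, -0.0013, 0.0333, 0, 18], [0.0083, -0.0013, 0.0367, 0, 18], [0.0083, -0.0013, 0.0367, 0, 18], [0.0083, -0.0013, 0.0367, 0, 18]]}'>/dev/null; python3 go.py 1.2 0 42.3 1.5708 c
```

```text
shift [1.1 0.1 0.5] turn -0.0 q6 1.52 world [596.6  64.8] tilt [ 5.e-04  1.e-04 -1.e+00] q [-0.01  0.58  1.69  0.    0.88  1.4 ] F [-0.1  1.3 -0.6] w 21.3 ff 29.5
```

To row units: 1.1 mm / 600 = 0.0018, 1 mm / 600 = 0.0017.

```bash
python3 -m jog '{"rows": [[0.0018, 0.0002, 0.0008, 0, 18], [0.0018, 0.0002, 0.0017, 0, 18], [0.0018, 0.0002, 0.0017, 0, 18]]}'; python3 go.py 1.2 0 42.3 1.5708 c; python3 -m jog '{"rows": [[0, 0, -0.0003, 0, 32], [0, 0, -0.0003, 0, 36], [0, 0, -0.0003, 0, 36]]}'; python3 go.py 1.2 0 38.3 1.5708 c
```

```text
t: 27.25
ee_pos: [596.5, 64.7, 42.3]
eef_rot: [0.997, 0.081, 0.0, -0.0]
wrist_force: [-1.5, -0.1, 4.7]
width: 21.2
finger_force: 30.3
shift [ 0.1 -0.  -0. ] turn -0.0 q6 1.52 world [596.6  64.8] tilt [ 6.e-04  1.e-04 -1.e+00] q [-0.01  0.58  1.69  0.    0.88  1.4 ] F [-1.5 -0.1  4.7] w 21.2 ff 30.3
t: 27.55
ee_pos: [596.2, 64.7, 41.8]
eef_rot: [0.997, 0.081, 0.0, -0.0]
wrist_force: [-0.2, -0.4, -0.8]
width: 36.1
finger_force: 0.0
shift [ 0.4 -0.   3.5] turn -0.0 q6 1.52 world [596.6  64.8] tilt [-0.e+00  1.e-04 -1.e+00] q [-0.01  0.58  1.69  0.    0.88  1.4 ] F [-0.2 -0.4 -0.8] w 36.1 ff 0.0
```

To row units: 24 mm / 600 = 0.04, 12 mm / 600 = 0.02.

```bash
python3 -m jog '{"rows": [[0.0007, 0, 0.02, 0, 36], [0.0007, 0, 0.04, 0, 36], [0.0007, 0, 0.04, 0, 36], [0.0007, 0, 0.04, 0, 24], [0.0007, 0, 0.04, 0, 18], [0.0007, 0, 0.04, 0, 18], [0.0007, 0, 0.04, 0, 18]]}' 20; python3 go.py 1.2 0 38.3 1.5708 c; python3 -m jog '{"rows": [[0, 0, 0, 0, 32], [0, 0, 0, 0, 36], [0, 0, -0.0833, 0, 36], [0, 0, -0.1667, 0, 36], [0, 0, -0.25, 0, 36], [0, 0, -0.3083, 0, 36], [0, 0, -0.3083, 0, 36], [0, 0, -0.3083, 0, 36]]}' >/dev/null; python3 go.py 463 280 205 .83;python3 go.py 463 280 205 2.4
```

```text
t: 28.25
ee_pos: [596.0, 64.8, 17.8]
eef_rot: [0.997, 0.081, -0.001, -0.0]
wrist_force: [-2.4, 0.7, -1.2]
width: 23.0
finger_force: 22.3
shift [  0.5   0.1 -20.5] turn -0.0 q6 1.52 world [596.6  64.8] tilt [-1.e-03  1.e-04 -1.e+00] q [-0.01  0.61  1.7   0.    0.83  1.4 ] F [-2.4  0.7 -1.2] w 23.0 ff 22.3
shift [ -98.1 -234.    -1.3] turn -2.239 q6 0.29 world [463. 280.] tilt [ 3.3e-03  1.0e-04 -1.0e+00] q [-0.01  0.38  1.54  0.    1.21  1.4 ] F [-0.4 -0.3 -1. ] w 35.9 ff 0.0
shift [ -98.1 -234.    -1.3] turn -0.667 q6 1.29 world [463. 280.] tilt [ 3.3e-03  1.0e-04 -1.0e+00] q [-0.01  0.38  1.54  0.    1.21  1.4 ] F [-0.4 -0.3 -1. ] w 35.9 ff 0.0
```

To row units: -234 mm / 600 = -0.39, -184 mm / 600 = -0.3067, -0.667 rad / 1.5708 = -0.4246.

```bash
python3 -m jog '{"rows": [[-0.0317, -0.0767, 0, -0.0955, 40], [-0.0633, -0.1533, 0, -0.191, 40], [-0.095, -0.23, 0, -0.2865, 40], [-0.1267, -0.3067, 0, -0.382, 40], [-0.1633, -0.39, 0, -0.4246, 40], [-0.1633, -0.39, 0.0833, -0.4246, 40], [-0.1633, -0.39, 0.1667, -0.4246, 40], [-0.1633, -0.39, 0.2333, -0.4246, 40], [-0.1633, -0.39, 0.2417, -0.4246, 40], [-0.1633, -0.39, 0.2417, -0.4246, 40]]}' >/dev/null;  python3 -m jog '{"rows": [[0, 0, 0, 0, 40], [0, 0, 0, 0, 40]]}'>/dev/null;  python3 go.py 463 281.5 10 2.4; python3 - <<'E'
from h import *
s=camera("side");print(ray(s,265.3,219.7,14),ray(s,263,203,8)); cv2.imwrite("pics/k.png",np.hstack([crop(s,235,185,60,60,6),crop(s,325,230,60,60,6)]))
E
```

```text
shift [-0.  -1.4 49.8] turn -0.001 q6 1.29 world [463.  281.5] tilt [ 0.0034  0.0016 -1.    ] q [0.42 0.49 1.81 0.   0.84 1.16] F [-0.8  0.3  1. ] w 40.0 ff 0.0
[462.61688837 283.10810467] [476.5055076  364.48293417]
```

View pics/k.png

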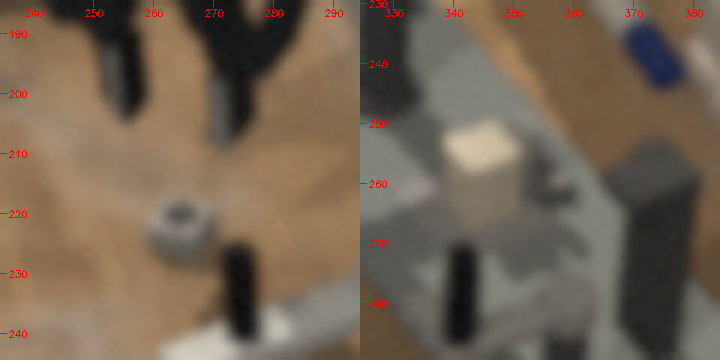

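To row units: 51.8 mm / 600 = 0.0863, 40 mm / 600 = 0.0667.

```bash
python3 -m jog '{"rows": [[0, -0.0023, 0.0667, 0, 40], [0, -0.0023, 0.0863, 0, 40], [0, -0.0023, 0.0863, 0, 40], [0, -0.0023, 0.0863, 0, 40]]}'|grep ee_p; python3 -m jog '{"rows": [[0, 0, 0, 0, 28], [0, 0, 0, 0, 19], [0, 0, 0, 0, 19], [0, 0, 0, 0, 19]]}' 40;  python3 go.py 463 281.5 8 2.39;python3 -m jog '{"rows": [[0, 0, -0.075, 0, 19], [0, 0, -0.1583, 0, 19], [0, 0, -0.2417, 0, 19], [0, 0, -0.325, 0, 19], [0, 0, -0.3333, 0, 19], [0, 0, -0.3333, 0, 19], [0, 0, -0.3333, 0, 19]]}'|grep -e width -e fing; python3 go.py 0.5 0 208 1.5708 c
```

```text
ee_pos: [461.5, 281.0, 6.8]
t: 31.1
ee_pos: [462.1, 281.3, 7.5]
eef_rot: [0.915, 0.403, 0.001, -0.0]
wrist_force: [-1.0, -0.4, 6.8]
width: 22.1
finger_force: 39.4
shift [ 0.7  0.5 -0.5] turn 0.01 q6 1.3 world [463.  281.5] tilt [ 0.0021  0.001  -1.    ] q [0.42 0.58 1.84 0.   0.72 1.16] F [-1.  -0.4  6.8] w 22.1 ff 39.4
width: 22.5
finger_force: 39.8
shift [-67.4 245.8  -2.9] turn 0.667 q6 1.52 world [595.9  64.7] tilt [-1.5e-03 -5.0e-04 -1.0e+00] q [0.42 0.3  1.67 0.   1.17 1.16] F [ 0.2 -0.9 -0.6] w 22.5 ff 39.8
```

To row units: 245.8 mm / 600 = 0.4097, 230 mm / 600 = 0.3833, 0.667 rad / 1.5708 = 0.4246.

```bash
python3 -m jog '{"rows": [[-0.0217, 0.08, 0, 0.0955, 19], [-0.0433, 0.16, 0, 0.191, 19], [-0.065, 0.2383, 0, 0.2865, 19], [-0.0867, 0.3167, 0, 0.382, 19], [-0.1033, 0.3833, 0, 0.4246, 19], [-0.1123, 0.4097, 0, 0.4246, 19], [-0.1123, 0.4097, 0.0833, 0.4246, 19], [-0.1123, 0.4097, 0.1667, 0.4246, 19], [-0.1123, 0.4097, 0.2, 0.4246, 19], [-0.1123, 0.4097, 0.2, 0.4246, 19], [-0.1123, 0.4097, 0.2, 0.4246, 19], [-0.1123, 0.4097, 0.2, 0.4246, 19]]}' |grep -e wid -e ee;   python3 go.py 0.7 0 52.5 1.5708 c
```

```text
ee_pos: [597.8, 65.4, 87.2]
eef_rot: [0.997, 0.081, 0.001, -0.0]
width: 22.3
shift [-1.8  0.4 34.7] turn 0.0 q6 1.52 world [596.1  64.7] tilt [ 1.9e-03  2.0e-04 -1.0e+00] q [-0.01  0.52  1.65  0.    0.97  1.4 ] F [ 0.9  0.1 -0.6] w 22.3 ff 39.8
```

To row units: 34 mm / 600 = 0.0567, 30 mm / 600 = 0.05.

```bash
python3 -m jog '{"rows": [[-0.003, 0.0007, 0.0333, 0, 19], [-0.003, 0.0007, 0.05, 0, 19], [-0.003, 0.0007, 0.0567, 0, 19], [-0.003, 0.0007, 0.0567, 0, 19]]}' |grep -e wid -e ee -e wri; python3 -m jog '{"rows": [[0, 0, 0.0012, 0, 19], [0, 0, 0.0017, 0, 19], [0, 0, 0.0017, 0, 19]]}' |grep -e wid -e ee -e wri;   python3 go.py 0.7 0 52 1.5708 c
```

```text
ee_pos: [595.1, 64.5, 52.2]
eef_rot: [0.997, 0.081, -0.0, -0.0]
wrist_force: [0.6, 1.2, -0.4]
width: 22.3
ee_pos: [595.6, 64.4, 51.5]
eef_rot: [0.997, 0.081, 0.0, 0.0]
wrist_force: [0.4, 1.0, 1.6]
width: 22.5
shift [ 0.6 -0.2 -0.5] turn -0.0 q6 1.52 world [596.1  64.7] tilt [ 1.e-03  1.e-04 -1.e+00] q [-0.01  0.56  1.68  0.    0.89  1.4 ] F [0.4 1.  1.6] w 22.5 ff 39.9
```

To row units: 0.5 mm / 600 = 0.0008, 0.4 mm / 600 = 0.0007.

```bash
python3 -m jog '{"rows": [[0.0007, -0.0003, 0.0008, 0, 19], [0.0007, -0.0003, 0.0008, 0, 19]]}' |grep -e wid -e ee_p -e wri; python3 -m jog '{"rows": [[0, 0, 0, 0, 30], [0, 0, 0, 0, 36], [0, 0, -0.0833, 0, 36], [0, 0, -0.1667, 0, 36], [0, 0, -0.25, 0, 36], [-0.1, -0.05, -0.25, 0, 36], [-0.1833, -0.1167, -0.25, 0, 36], [-0.25, -0.25, -0.25, 0, 36], [-0.25, -0.3333, -0.25, 0, 36], [-0.25, -0.3333, -0.25, 0, 36]]}' |grep -e ee_p;  python3 - <<'E'
from h import *
s=camera("side");t=camera("top");cv2.imwrite("pics/l.png",np.hstack([crop(t,270,170,65,65,6),crop(s,320,225,65,65,6)]))
np.save("pics/t1.npy",t["image"]);print(fitclamp(t,(595.4,64.6,.162)))
E
```

```text
ee_pos: [595.7, 64.5, 51.5]
wrist_force: [-2.4, -1.4, 5.5]
width: 22.7
ee_pos: [420.0, 227.6, 200.8]
(array([5.95946e+02, 6.49550e+01, 1.64000e-01]), 116, np.float64(0.62))
```

View pics/l.png

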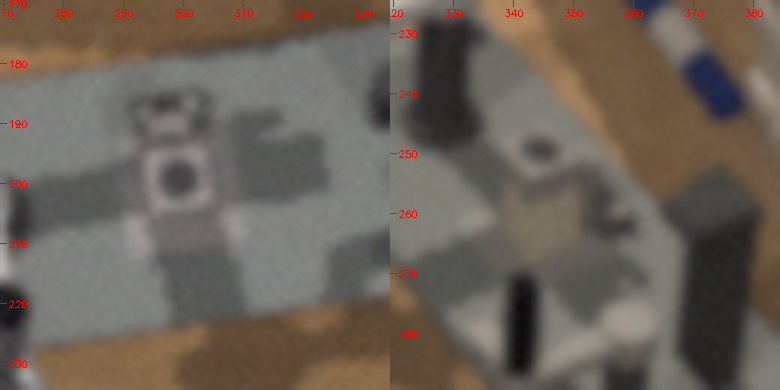

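```bash
echo "595.6 64.8 0.163" > clamp.txt; python3 - <<'E'
from h import *
C=np.loadtxt("clamp.txt");M=Ro.from_euler("z",C[2]).as_matrix()[:2,:2]
t=camera("top")
print("mark in clamp",M.T@(ray(t,299.2,199.3,58)-C[:2]), "plates earlier", M.T@(ray(t,299.8,199.5,28)-C[:2]))
# dark peg centroid near expected
for X in((447,107,132),(534,-63,130)):
    u,v=proj(t,X).astype(int);P=t["image"][v-9:v+10,u-9:u+10].sum(2)<110;ys,xs=np.nonzero(P);print(len(xs),u-9+xs.mean(),v-9+ys.mean(),ray(t,u-9+xs.mean(),v-9+ys.mean(),X[2]-5))
piv=M@[0,75]+C[:2];print(piv,M@[-40,-120]+C[:2])
E
python3 go.py 447 107 160 1.8
```

```text
mark in clamp [-0.42621314 -0.47325733] plates earlier [ 2.13922221 -1.18874969]
15 276.4 267.1333333333333 [447.91837321 106.94291076]
5 359.8 226.6 [533.33463368 -64.1727374 ]
[583.42906247 138.80586652] [575.60370457 -60.10055312]
shift [  6.8 124.7  40.5] turn -3.204 q6 1.57 world [447. 107.] tilt [-3.e-04  4.e-04 -1.e+00] q [0.35 0.22 1.8  0.   1.12 1.76] F [ 0.4 -1.6  0.9] w 35.9 ff 0.0
```

To row units: 124.7 mm / 600 = 0.2078, 100 mm / 600 = 0.1667, -0.06 rad / 1.5708 = -0.0382.

```bash
python3 -m jog '{"rows": [[0.005, 0.0833, 0, -0.0382, 36], [0.01, 0.1667, 0, -0.0382, 36], [0.0113, 0.2078, 0, -0.0382, 36], [0.0113, 0.2078, 0.0667, -0.0382, 36], [0.0113, 0.2078, 0.0667, -0.0382, 36], [0.0113, 0.2078, 0.0667, -0.0382, 36]]}' >/dev/null; python3 go.py 447.3 107 104 1.8
```

```text
shift [ 0.5 -3.3 56.3] turn -3.15 q6 1.57 world [447.3 107. ] tilt [-2.5e-03 -2.0e-04 -1.0e+00] q [ 0.08  0.25  1.89 -0.    1.01  1.43] F [ 0.  -0.8  0.6] w 35.9 ff 0.0
```

To row units: 56 mm / 600 = 0.0933, 40 mm / 600 = 0.0667.

```bash
python3 -m jog '{"rows": [[0.0008, -0.0055, 0.0667, 0, 36], [0.0008, -0.0055, 0.0933, 0, 36], [0.0008, -0.0055, 0.0933, 0, 36], [0.0008, -0.0055, 0.0933, 0, 36], [0.0008, -0.0055, 0.0933, 0, 20], [0.0008, -0.0055, 0.0933, 0, 10], [0.0008, -0.0055, 0.0933, 0, 10], [0.0008, -0.0055, 0.0933, 0, 10]]}' 20; python3 - <<'E'
from h import *
C=np.loadtxt("clamp.txt");M=Ro.from_euler("z",C[2]).as_matrix()[:2,:2]
piv=M@[0,75]+C[:2];o=observe();p=o["ee_pos"][:2]-piv
q=M.T@p;r=np.hypot(*q);th=np.arctan2(-q[0],-q[1]);print("r",r,"th",th,"M",o["moment"])
R=Ro.from_quat(o["eef_rot"]).as_matrix()
def row(a): # a: strap angle
    X=np.append(piv+M@(-r*np.array([np.sin(a),np.cos(a)])),o["ee_pos"][2]); return (R.T@(X-o["ee_pos"])).round(1)
for a in np.arange(0,1.6,.1): print(round(th-a,3),row(th-a),"turn",-a.round(2))
print(row(0),row(-.03))
E
```

```text
t: 36.45
ee_pos: [449.2, 108.2, 106.0]
eef_rot: [0.994, 0.111, 0.002, -0.0]
wrist_force: [-0.3, 0.1, 6.8]
width: 13.1
finger_force: 21.2
r 137.6160447433857 th 1.5098435454327253 M [0.06019219 0.14350134 0.03297703]
1.51 [0. 0. 0.] turn -0.0
1.41 [ 0.7 13.7  0. ] turn -0.1
1.31 [ 2.8 27.3  0. ] turn -0.2
1.21 [ 6.2 40.7  0. ] turn -0.3
1.11 [11.  53.6  0. ] turn -0.4
1.01 [17.  65.9  0.1] turn -0.5
0.91 [24.2 77.7  0.1] turn -0.6
0.81 [32.5 88.6  0.1] turn -0.7
0.71 [41.9 98.6  0.2] turn -0.8
0.61 [ 52.3 107.7   0.2] turn -0.9
0.51 [ 63.5 115.7   0.2] turn -1.0
0.41 [ 75.4 122.5   0.3] turn -1.1
0.31 [ 88.  128.1   0.3] turn -1.2
0.21 [101.1 132.4   0.3] turn -1.3
0.11 [114.5 135.4   0.4] turn -1.4
0.01 [128.2 137.    0.4] turn -1.5
[129.5 137.1   0.4] [133.6 137.3   0.4]
```

To row units: 122.5 mm / 600 = 0.2042, 115.7 mm / 600 = 0.1928, -1.1 rad / 1.5708 = -0.7003.

```bash
python3 -m jog '{"rows": [[0.0012, 0.0228, 0, -0.0637, 10], [0.0047, 0.0455, 0, -0.1273, 10], [0.0103, 0.0678, 0, -0.191, 10], [0.0183, 0.0893, 0, -0.2546, 10], [0.0283, 0.1098, 0, -0.3183, 10], [0.0403, 0.1295, 0, -0.382, 10], [0.0542, 0.1477, 0, -0.4456, 10], [0.0698, 0.1643, 0, -0.5093, 10], [0.0872, 0.1795, 0, -0.573, 10], [0.1058, 0.1928, 0, -0.6366, 10], [0.1257, 0.2042, 0, -0.7003, 10], [0.1257, 0.2042, 0, -0.7003, 10]]}'; cat > arc.py <<'E'
from h import *
C=np.loadtxt("clamp.txt");M=Ro.from_euler("z",C[2]).as_matrix()[:2,:2]
px,py,r0,s,*A=map(float,sys.argv[1:])   # pivot in clamp axes, radius, sign: dir0 handled by s (1 strap,2 latch,3 crank)
o=observe();piv=M@[px,py]+C[:2];q=M.T@(o["ee_pos"][:2]-piv);R=Ro.from_quat(o["eef_rot"]).as_matrix()
d={1:lambda a:-np.array([np.sin(a),np.cos(a)]),2:lambda a:np.array([-np.cos(a),np.sin(a)]),3:lambda a:np.array([np.cos(a),-np.sin(a)])}[int(s)]
th={1:np.arctan2(-q[0],-q[1]),2:np.arctan2(q[1],-q[0]),3:np.arctan2(-q[1],q[0])}[int(s)]
r=r0 or np.hypot(*q);print("r",np.hypot(*q).round(1),"th",th.round(3),"z",o["ee_pos"][2].round(1),"F",o["wrist_force"].round(1),"w",o["width"].round(1))
for a in A: print(a,(R.T@np.append(piv+M@(r*d(a))-o["ee_pos"][:2],0)).round(1))
E
python3 arc.py 0 75 0 1 .3 .2 .1 0 -.03
```

```text
t: 37.65
ee_pos: [551.9, 5.7, 106.0]
eef_rot: [0.789, 0.615, 0.003, 0.001]
wrist_force: [1.5, 4.8, 5.6]
width: 13.3
finger_force: 21.2Traceback (most recent call last):
  File "arc.py", line 7, in <module>
    r=r0 or np.hypot(*q);print("r",np.hypot(*q).round(1),"th",th.round(3),"z",o["ee_pos"][2].round(1),"F",o["wrist_force"].round(1),"w",o["width"].round(1))
                                                                                                                                        ^^^^^^^^^^^^^^^^
AttributeError: 'float' object has no attribute 'round'
```

```bash
sed -i 's/o\["width"\].round(1)/round(o["width"],1)/' arc.py; python3 arc.py 0 75 137.6 1 .3 .2 .1 0 -.03
```

```text
r 136.8 th 0.396 z 106.0 F [1.5 4.8 5.6] w 13.3
0.3 [ 0.  13.1  0.1]
0.2 [ 2.2 26.7  0.1]
0.1 [ 5.8 40.   0.2]
0.0 [10.6 52.9  0.3]
-0.03 [12.3 56.6  0.3]
```

To row units: 52.9 mm / 600 = 0.0882, 40 mm / 600 = 0.0667, -0.4 rad / 1.5708 = -0.2546.

```bash
python3 -m jog '{"rows": [[0, 0.0218, 0, -0.0637, 10], [0.0037, 0.0445, 0, -0.1273, 10], [0.0097, 0.0667, 0, -0.191, 10], [0.0177, 0.0882, 0, -0.2546, 10], [0.0177, 0.0882, 0, -0.2546, 10], [0.0177, 0.0882, 0, -0.2546, 10]]}';python3 arc.py 0 75 137.6 1 0 -.03
```

```text
t: 38.25
ee_pos: [603.8, 3.8, 106.1]
eef_rot: [0.652, 0.758, 0.002, 0.0]
wrist_force: [0.9, 5.7, 5.5]
width: 13.1
finger_force: 21.4
r 136.5 th 0.013 z 106.1 F [0.9 5.7 5.5] w 13.1
0.0 [-1.1  1.8  0. ]
-0.03 [-1.  6.  0.]
```

To row units: 2 mm / 600 = 0.0033.

```bash
for i in 1 2 3; do python3 -m jog '{"rows": [[0, 0.0033, 0, 0, 10], [0, 0.0033, 0, 0, 10]]}' >/dev/null;python3 arc.py 0 75 137.6 1;done
```

```text
r 136.5 th 0.008 z 106.1 F [-2.2  5.   7.1] w 12.6
r 136.4 th 0.008 z 106.0 F [-6.2  3.8 11.7] w 13.2
r 136.5 th 0.008 z 106.0 F [-11.8   1.1  15.5] w 13.1
```

To row units: -3.5 mm / 600 = -0.0058.

```bash
python3 -m jog '{"rows": [[0, -0.0058, 0, 0, 10], [0, -0.0058, 0, 0, 10]]}' >/dev/null;python3 arc.py 0 75 137.6 1; python3 -m jog '{"rows": [[0, 0, 0, 0, 20], [0, 0, 0, 0, 36], [0, 0, 0, 0, 36], [0, 0, -0.0833, 0, 36], [0, 0, -0.1333, 0, 36], [0, 0, -0.1333, 0, 36]]}' |grep ee_p; python3 go.py -81 -120 186 0 c;  python3 go.py -81 -120 186 1.5708 c; python3 - <<'E'
from h import *
t=camera("top")
C=np.loadtxt("clamp.txt");M=Ro.from_euler("z",C[2]).as_matrix()[:2,:2]
for l,z,k in(((0,-65),132,110),((-82,-120),130,110)):
    X=np.append(M@l+C[:2],z);u,v=proj(t,X).astype(int);P=t["image"][v-9:v+10,u-9:u+10].sum(2)<k;ys,xs=np.nonzero(P);print(u,v,len(xs),M.T@(ray(t,u-9+xs.mean(),v-9+ys.mean(),z-4)-C[:2]))
E
```

```text
r 136.5 th 0.008 z 106.0 F [-3.1  4.5  6.6] w 13.1
ee_pos: [608.3, 2.2, 189.3]
shift [-57.1 -82.7   2.7] turn -0.012 q6 0.29 world [535.1 -66.8] tilt [ 0.0089 -0.0011 -1.    ] q [-0.11  0.41  1.55 -0.    1.18 -0.26] F [ 1.  -0.5  0.4] w 36.2 ff 0.0
shift [-57.1 -82.7   2.7] turn 1.559 q6 1.28 world [535.1 -66.8] tilt [ 0.0089 -0.0011 -1.    ] q [-0.11  0.41  1.55 -0.    1.18 -0.26] F [ 1.  -0.5  0.4] w 36.2 ff 0.0
328 190 70 [  4.67699345 -71.63031695]
361 226 5 [ -82.51882046 -117.86823412]
```

To row units: -83 mm / 600 = -0.1383, -60 mm / 600 = -0.1, 1.56 rad / 1.5708 = 0.9931.

```bash
python3 -m jog '{"rows": [[-0.0167, -0.02, 0, 0.0955, 36], [-0.0333, -0.04, 0, 0.191, 36], [-0.05, -0.06, 0, 0.2865, 36], [-0.0667, -0.08, 0, 0.382, 36], [-0.0833, -0.1, 0, 0.4775, 36], [-0.095, -0.1383, 0, 0.573, 36], [-0.095, -0.1383, 0, 0.6685, 36], [-0.095, -0.1383, 0, 0.7639, 36], [-0.095, -0.1383, 0, 0.8594, 36], [-0.095, -0.1383, 0, 0.9549, 36], [-0.095, -0.1383, 0.0333, 0.9931, 36], [-0.095, -0.1383, 0.05, 0.9931, 36]]}' |grep ee_p; python3 -m jog '{"rows": [[0, 0, 0, 0, 36], [0, 0, 0, 0, 36]]}' >/dev/null; python3 go.py -82.5 -118.5 104 1.5708 c; python3 - <<'E'
from h import *
t=camera("top")
C=np.loadtxt("clamp.txt");M=Ro.from_euler("z",C[2]).as_matrix()[:2,:2]
X=np.append(M@(0,-65)+C[:2],132);u,v=proj(t,X).astype(int);P=t["image"][v-9:v+10,u-9:u+10].sum(2);print(P[::2,::2])
E
```

```text
ee_pos: [529.6, -65.8, 152.2]
shift [ 2.8 -0.  49.9] turn 0.0 q6 1.29 world [533.4 -65.5] tilt [-1.8e-03  5.0e-04 -1.0e+00] q [-0.25  0.35  1.74  0.    1.05  1.15] F [ 0.4 -0.6  0.9] w 36.1 ff 0.0
[[334 334 341 341 338 333 332 258 215 194]
 [361 363 369 369 340 339 297 200 181 194]
 [360 376 371 379 369 336 254 180 178 189]
 [343 360 378 367 349 306 249 264 270 193]
 [307 319 382 377 208 134 218 343 335 167]
 [314 318 367 368 142  86 143 285 300 185]
 [332 313 363 349 128  81 165 321 332 265]
 [330 322 384 431 279 228 365 452 493 499]
 [384 417 441 468 430 391 443 446 402 381]
 [408 371 340 334 309 287 291 293 265 283]]
```

To row units: 50 mm / 600 = 0.0833, 40 mm / 600 = 0.0667.

```bash
python3 -m jog '{"rows": [[0.0047, 0, 0.0667, 0, 30], [0.0047, 0, 0.0833, 0, 30], [0.0047, 0, 0.0833, 0, 30], [0.0047, 0, 0.0833, 0, 20], [0.0047, 0, 0.0833, 0, 8], [0.0047, 0, 0.0833, 0, 8], [0.0047, 0, 0.0833, 0, 8]]}' 20; python3 arc.py -40 -120 0 2 .05 .2 .4 .6 .8 1 1.2 1.4 1.57
```

```text
t: 41.85
ee_pos: [534.8, -65.8, 105.7]
eef_rot: [0.997, 0.081, 0.001, 0.0]
wrist_force: [-1.4, 0.5, 5.6]
width: 11.2
finger_force: 21.6
r 41.2 th 0.023 z 105.7 F [-1.4  0.5  5.6] w 11.2
0.05 [ 0.  -1.1 -0. ]
0.2 [ 0.8 -7.2 -0. ]
0.4 [  3.2 -15.1  -0. ]
0.6 [  7.2 -22.3  -0. ]
0.8 [ 12.5 -28.6   0. ]
1.0 [ 18.9 -33.8   0. ]
1.2 [ 26.2 -37.5   0. ]
1.4 [ 34.2 -39.7   0. ]
1.57 [ 41.1 -40.3   0. ]
```

To row units: -40.2 mm / 600 = -0.067, -39.7 mm / 600 = -0.0662.

```bash
python3 -m jog '{"rows": [[0.0013, -0.012, 0, 0, 8], [0.0053, -0.0252, 0, 0, 8], [0.012, -0.0372, 0, 0, 8], [0.0208, -0.0477, 0, 0, 8], [0.0315, -0.0563, 0, 0, 8], [0.0437, -0.0625, 0, 0, 8], [0.057, -0.0662, 0, 0, 8], [0.0633, -0.067, 0, 0, 8], [0.0633, -0.067, 0, 0, 8], [0.0633, -0.067, 0, 0, 8]]}'|grep -v rot; python3 arc.py -40 -120 0 2 1.57
```

```text
t: 42.85
ee_pos: [565.1, -19.7, 105.3]
wrist_force: [-1.7, 0.5, 5.2]
width: 11.0
finger_force: 22.0
r 41.8 th 1.48 z 105.3 F [-1.7  0.5  5.2] w 11.0
1.57 [ 3.8 -0.2  0. ]
```

To row units: 2 mm / 600 = 0.0033.

```bash
for i in 1 2 3 4; do python3 -m jog '{"rows": [[0.0033, 0, 0, 0, 8], [0.0033, 0, 0, 0, 8]]}' >/dev/null; python3 arc.py -40 -120 0 2; done
```

```text
r 41.9 th 1.51 z 105.2 F [-3.1 -0.5  6.4] w 10.8
r 42.1 th 1.559 z 105.2 F [-3.   1.3  8.7] w 10.9
r 42.3 th 1.601 z 105.2 F [-4.5  2.3  8. ] w 11.1
r 42.6 th 1.651 z 105.2 F [-3.7  1.9  7.9] w 11.3
```

```bash
for i in 1 2 3; do python3 -m jog '{"rows": [[0.0025, 0, 0, 0, 8], [0.0025, 0, 0, 0, 8]]}' >/dev/null; python3 arc.py -40 -120 0 2; done; python3 - <<'E'
from h import *
o=observe();print(o["moment"])
E
```

```text
r 42.7 th 1.685 z 105.2 F [-3.8  2.6  7.2] w 10.9
r 42.9 th 1.713 z 105.2 F [-4.5  2.2  8.9] w 10.7
r 43.0 th 1.714 z 105.1 F [-7.5  1.4 11.3] w 10.9
[ 0.27360279  1.27814615 -0.09179225]
```

To row units: 2 mm / 600 = 0.0033.

```bash
for i in 1 2; do python3 -m jog '{"rows": [[0.0033, 0, 0, 0, 8], [0.0033, 0, 0, 0, 8]]}' >/dev/null; python3 arc.py -40 -120 0 2; done;  python3 -m jog '{"rows": [[-0.0083, 0, 0, 0, 8], [-0.0083, 0, 0, 0, 8]]}' >/dev/null;python3 arc.py -40 -120 0 2; python3 -m jog '{"rows": [[0, 0, 0, 0, 20], [0, 0, 0, 0, 24], [0, 0, 0, 0, 24], [0, 0, -0.0833, 0, 24], [0, 0, -0.1667, 0, 24], [-0.0833, 0.0333, -0.1667, 0, 24], [-0.1667, 0.0333, -0.1667, 0, 24], [-0.25, 0.0333, -0.1667, 0, 24], [-0.2833, 0.0333, -0.1667, 0, 24], [-0.2833, 0.0333, -0.1667, 0, 24]]}' |grep ee_p
python3 - <<'E'
from h import *
t=camera("top");s=camera("side");cv2.imwrite("pics/n.png",np.vstack([np.hstack([crop(t,240,165,130,70,3),crop(s,300,200,130,70,3)]),cv2.resize(crop(t,320,180,65,50,12),(780,600))])[:600])
C=np.loadtxt("clamp.txt");M=Ro.from_euler("z",C[2]).as_matrix()[:2,:2]
for l,z in(((0,-65),132),((-40,-78),130)):
  for c in(t,s):
    X=np.append(M@l+C[:2],z);u,v=proj(c,X).round(1);print(u,v);u,v=int(u),int(v);P=c["image"][v-12:v+13,u-12:u+13].sum(2)<115;n,L,S,Z=cv2.connectedComponentsWithStats(P.astype(np.uint8))
    for k in range(1,n):
      if S[k,4]>3: print("  ",S[k,4],u-12+Z[k],v if 0 else "", "xy",(Z[k]+[u-12,v-12]).round(1),"top row",S[k,1]+v-12,"clamp",(M.T@(ray(c,*(Z[k]+[u-12,v-12]),z-(4 if c is t else 18))-C[:2])).round(1))
E
```

```text
r 43.0 th 1.72 z 105.0 F [-12.4   0.4  14.5] w 11.1
r 43.1 th 1.727 z 104.8 F [-15.7  -1.   17.1] w 11.2
r 42.9 th 1.724 z 105.0 F [-4.4  4.2  8.2] w 11.4
ee_pos: [408.0, -65.0, 204.2]
329.0 190.7
   11 [328.90909091 330.36363636]  xy [328.9 191.4] top row 190 clamp [ -0.9 -64.9]
363.3 240.6
   60 [362.48333333 369.51666667]  xy [362.5 246.5] top row 241 clamp [  0.6 -63.1]
338.1 209.0
   7 [337.71428571 338.85714286]  xy [337.7 209.9] top row 209 clamp [-41.3 -77.1]
350.0 251.3
   37 [361.18918919 347.24324324]  xy [361.2 248.2] top row 241 clamp [ -3.4 -64.6]
   45 [348.97777778 356.71111111]  xy [349.  257.7] top row 252 clamp [-40.9 -77. ]
```

```bash
python3 - <<'E'
from h import *
t=camera("top");s=camera("side")
C=np.loadtxt("clamp.txt");M=Ro.from_euler("z",C[2]).as_matrix()[:2,:2]
for c,z,X in((t,172,np.append(M@(0,20)+C[:2],172)),(s,160,np.append(M@(0,20)+C[:2],160))):
    u,v=proj(c,X).astype(int);r=20;P=c["image"][v-r:v+r+1,u-r:u+r+1].sum(2)<100;n,L,S,Z=cv2.connectedComponentsWithStats(P.astype(np.uint8))
    for k in range(1,n):
      if S[k,4]>3: p=Z[k]+[u-r,v-r];q=M.T@(ray(c,*p,z)-C[:2]);print(S[k],p.round(1),"clamp",q.round(1),np.hypot(*q))
E
```

```text
[13 14  7  7 26] [282.1 191.2] clamp [ 8.1 28.1] 29.217661790622486
[20 13  5 15 68] [343.9 206.7] clamp [ 4.8 21.8] 22.293124623314185
```

```bash
python3 go.py 8.8 30.3 204 1.5708 c
```

```text
shift [ 209.3 -129.6    1.2] turn -0.001 q6 1.57 world [599.4  96.1] tilt [ 1.9e-03 -4.0e-04 -1.0e+00] q [-0.32  0.12  1.91  0.    1.1   1.09] F [ 0.3 -1.1 -0.5] w 24.0 ff 0.0
```

To row units: 209 mm / 600 = 0.3483, 168 mm / 600 = 0.28.

```bash
python3 -m jog '{"rows": [[0.07, -0.0433, 0, 0, 36], [0.14, -0.0867, 0, 0, 36], [0.21, -0.13, 0, 0, 36], [0.28, -0.1733, 0, 0, 36], [0.3483, -0.216, 0, 0, 36], [0.3483, -0.216, 0, 0, 36], [0.3483, -0.216, 0, 0, 36], [0.3483, -0.216, 0, 0, 36]]}' |grep ee_p;  python3 go.py 8.8 30.3 145 1.5708 c
```

```text
ee_pos: [596.8, 96.3, 203.8]
shift [ 2.6  0.6 58.8] turn -0.001 q6 1.57 world [599.4  96.1] tilt [-1.6e-03 -3.0e-04 -1.0e+00] q [ 0.05  0.39  1.53 -0.    1.22  1.45] F [ 0.1 -0.2 -0.1] w 35.8 ff 0.0
```

To row units: 59 mm / 600 = 0.0983, 50 mm / 600 = 0.0833.

```bash
python3 -m jog '{"rows": [[0.0043, 0.001, 0.0333, 0, 36], [0.0043, 0.001, 0.0583, 0, 36], [0.0043, 0.001, 0.0833, 0, 36], [0.0043, 0.001, 0.0983, 0, 36], [0.0043, 0.001, 0.0983, 0, 36]]}' |grep -e ee_p -e wri;  python3 -m jog '{"rows": [[0, 0, 0, 0, 22], [0, 0, 0, 0, 12], [0, 0, 0, 0, 12], [0, 0, 0, 0, 12]]}' 25; python3 arc.py 0 0 0 3
```

```text
ee_pos: [598.4, 95.4, 144.4]
wrist_force: [-0.8, -0.1, 0.2]
t: 47.75
ee_pos: [600.3, 96.4, 146.4]
eef_rot: [0.997, 0.081, 0.001, -0.0]
wrist_force: [-0.5, 1.0, 3.5]
width: 15.2
finger_force: 24.9
r 31.9 th -1.259 z 146.4 F [-0.5  1.   3.5] w 15.2
```

```bash
python3 arc.py 0 0 32 3 $(seq -0.9 0.35 2.95)
```

```text
r 31.9 th -1.259 z 146.4 F [-0.5  1.   3.5] w 15.2
-0.9 [10.1  5.3  0. ]
-0.55 [17.5 13.6  0. ]
-0.2 [21.6 24.   0. ]
0.15 [21.9 35.1  0. ]
0.5 [18.3 45.7  0. ]
0.85 [11.4 54.4  0. ]
1.2 [ 1.9 60.2  0. ]
1.55 [-9.1 62.4 -0. ]
1.9 [-20.1  60.7  -0. ]
2.25 [-29.8  55.3  -0. ]
2.6 [-37.2  46.9  -0. ]
2.95 [-41.2  36.5  -0.1]
```

Careful with the scale: shifts go in shares of 600 mm and turns go in shares of pi/2 rad. That gives: 62.4 mm / 600 = 0.104, 7.4 mm / 600 = 0.0123.

```bash
python3 -m jog '{"rows": [[0.0168, 0.0088, 0.0012, 0, 12], [0.0292, 0.0227, 0.0023, 0, 12], [0.036, 0.04, 0.0033, 0, 12], [0.0365, 0.0585, 0.0045, 0, 12], [0.0305, 0.0762, 0.0057, 0, 12], [0.019, 0.0907, 0.0067, 0, 12], [0.0032, 0.1003, 0.0078, 0, 12], [-0.0152, 0.104, 0.009, 0, 12], [-0.0335, 0.1012, 0.01, 0, 12], [-0.0497, 0.0922, 0.0112, 0, 12], [-0.062, 0.0782, 0.0123, 0, 12], [-0.062, 0.0782, 0.0123, 0, 12]]}'; python3 arc.py 0 0 32 3 2.9 3.2 3.5 3.8 4.1 4.4 4.7 5.0 5.24
```

```text
t: 48.95
ee_pos: [570.8, 37.3, 140.0]
eef_rot: [0.997, 0.082, -0.0, 0.006]
wrist_force: [-2.8, -8.0, 5.5]
width: 15.3
finger_force: 25.8
r 37.0 th 2.468 z 140.0 F [-2.8 -8.   5.5] w 15.3
2.9 [ -2.1 -15.4  -0.2]
3.2 [ -3.  -24.9  -0.3]
3.5 [ -1.  -34.3  -0.4]
3.8 [  3.7 -42.6  -0.5]
4.1 [ 10.6 -49.2  -0.6]
4.4 [ 19.1 -53.5  -0.6]
4.7 [ 28.6 -55.   -0.6]
5.0 [ 38.1 -53.7  -0.6]
5.24 [ 45.1 -50.7  -0.6]
```

```bash
python3 -m jog '{"rows": [[0, 0, 0, 0, 12], [0, 0, 0, 0, 12]]}'; python3 arc.py 0 0 32 3;python3 - <<'E'
from h import *
o=observe();print(o["moment"]);t=camera("top");s=camera("side");cv2.imwrite("pics/o.png",np.hstack([crop(t,270,170,65,65,6),crop(s,310,190,65,65,6)]))
E
```

```text
t: 49.15
ee_pos: [571.9, 42.1, 139.3]
eef_rot: [0.997, 0.081, 0.001, 0.001]
wrist_force: [-2.1, -4.5, 6.7]
width: 15.1
finger_force: 25.8
r 32.8 th 2.54 z 139.3 F [-2.1 -4.5  6.7] w 15.1
[-0.67005692  0.22412017 -0.00367736]
```

```bash
python3 arc.py 0 0 32 3 2.8 3.05 3.3 3.55 3.8 4.05 4.3 4.45
```

```text
r 32.6 th 2.545 z 139.3 F [-1.5 -4.2  8. ] w 15.2
2.8 [-3.2 -7.6 -0. ]
3.05 [ -4.9 -15.4  -0. ]
3.3 [ -4.7 -23.4  -0.1]
3.55 [ -2.5 -31.   -0.1]
3.8 [  1.6 -37.9  -0.1]
4.05 [  7.2 -43.6  -0.1]
4.3 [ 14.1 -47.7  -0.1]
4.45 [ 18.6 -49.2  -0.1]
```

To row units: -49.2 mm / 600 = -0.082, -47.7 mm / 600 = -0.0795.

```bash
python3 -m jog '{"rows": [[-0.0053, -0.0127, 0.0008, 0, 12], [-0.0082, -0.0257, 0.0017, 0, 12], [-0.0078, -0.039, 0.0023, 0, 12], [-0.0042, -0.0517, 0.0032, 0, 12], [0.0027, -0.0632, 0.004, 0, 12], [0.012, -0.0727, 0.0048, 0, 12], [0.0235, -0.0795, 0.0057, 0, 12], [0.031, -0.082, 0.0062, 0, 12], [0.031, -0.082, 0.0062, 0, 12], [0.031, -0.082, 0.0062, 0, 12]]}'; python3 arc.py 0 0 32 3 4.6 4.75 4.9 5.05 5.15 5.25
```

```text
t: 50.25
ee_pos: [583.3, 94.9, 135.6]
eef_rot: [0.997, 0.081, 0.002, 0.001]
wrist_force: [-0.4, -0.7, 5.0]
width: 15.5
finger_force: 25.8
r 32.5 th -1.794 z 135.6 F [-0.4 -0.7  5. ] w 15.5
4.6 [ 3.6 -0.1  0. ]
4.75 [ 8.4 -0.3  0. ]
4.9 [13.2  0.3  0. ]
5.05 [17.8  1.5  0.1]
5.15 [20.8  2.7  0.1]
5.25 [23.6  4.2  0.1]
```

To row units: 23 mm / 600 = 0.0383, 20.8 mm / 600 = 0.0347.

```bash
python3 -m jog '{"rows": [[0.006, -0.0002, 0.0003, 0, 12], [0.014, -0.0005, 0.0008, 0, 12], [0.022, 0.0005, 0.0013, 0, 12], [0.0297, 0.0025, 0.0018, 0, 12], [0.0347, 0.0045, 0.0022, 0, 12], [0.0383, 0.0065, 0.0023, 0, 12], [0.0383, 0.0065, 0.0023, 0, 12], [0.0383, 0.0065, 0.0023, 0, 12]]}'; python3 arc.py 0 0 32 3 5.15 5.25
```

```text
t: 51.05
ee_pos: [605.7, 95.6, 134.2]
eef_rot: [0.997, 0.081, 0.001, -0.0]
wrist_force: [-1.6, 1.2, 6.9]
width: 15.2
finger_force: 26.0
r 32.4 th -1.092 z 134.2 F [-1.6  1.2  6.9] w 15.2
5.15 [-1.4 -0.2 -0. ]
5.25 [1.4 1.3 0. ]
```

To row units: -130 mm / 600 = -0.2167, -120 mm / 600 = -0.2.

```bash
python3 -m jog '{"rows": [[0, 0, 0, 0, 22], [0, 0, 0, 0, 36], [0, 0, 0, 0, 36], [0, 0, -0.0667, 0, 36], [0, 0, -0.1333, 0, 36], [-0.05, 0, -0.2, 0, 36], [-0.1333, 0, -0.2, 0, 36], [-0.2167, 0, -0.2, 0, 60], [-0.2167, 0, -0.2, 0, 60], [-0.2167, 0, -0.2, 0, 60]]}' |grep -e ee_p; python3 - <<'E'
from h import *
t=camera("top");s=camera("side")
C=np.loadtxt("clamp.txt");M=Ro.from_euler("z",C[2]).as_matrix()[:2,:2]
for n,c,(u0,v0,w,h) in(("t",t,(420,170,80,75)),("s",s,(370,360,80,70))):
    H=cv2.cvtColor(c["image"],cv2.COLOR_RGB2HSV).astype(int)[v0:v0+h,u0:u0+w];P=((H[:,:,2]<78)&(H[:,:,1]<70)).astype(np.uint8)
    P=cv2.morphologyEx(P,cv2.MORPH_CLOSE,np.ones((3,3)));k,L,S,Z=cv2.connectedComponentsWithStats(P)
    for i in range(1,k):
        if S[i,4]>30:
            ys,xs=np.nonzero(L==i);r=cv2.minAreaRect(np.column_stack([xs+u0,ys+v0]).astype(np.float32));b=cv2.boxPoints(r)
            g=np.array([ray(c,*p,22 if n=="t" else 11) for p in b]);print(n,S[i,4],r,g.mean(0).round(1),[ (np.arctan2(*(g[j+1]-g[j])[::-1]).round(2),np.hypot(*(g[j+1]-g[j])).round(1)) for j in(0,1)])
cv2.imwrite("pics/p.png",np.hstack([crop(t,425,170,65,65,6),crop(s,370,350,65,65,6)]))
cv2.imwrite("pics/q.png",np.vstack([np.hstack([crop(t,425,175,65,55,6),crop(s,380,370,65,55,6)]),np.hstack([crop(t,240,160,130,45,3),crop(s,310,200,130,45,3)])]))
E
```

```text
ee_pos: [475.1, 74.3, 253.1]
t 174 ((447.6764831542969, 223.70587158203125), (10.461413383483887, 17.32135772705078), 30.963754653930664) [ 546.7 -278.7] [(np.float64(-0.53), np.float64(40.3)), (np.float64(-2.1), np.float64(24.3))]
s 359 ((392.1216125488281, 400.770263671875), (22.851457595825195, 16.604297637939453), 9.462322235107422) [ 545.3 -282.2] [(np.float64(0.98), np.float64(32.2)), (np.float64(-0.52), np.float64(39.6))]
```

```bash
python3 go.py 546.5 -279.5 253 -0.53; python3 go.py 546.5 -279.5 253 1.04
```

```text
shift [ 10.8 360.3   0.6] turn -0.879 q6 0.06 world [ 546.5 -279.5] tilt [ 2.2e-03  1.0e-04 -1.0e+00] q [0.01 0.17 1.72 0.   1.25 1.42] F [ 1.1 -1.2  0.3] w 59.9 ff 0.0
shift [ 10.8 360.3   0.6] turn -2.449 q6 1.51 world [ 546.5 -279.5] tilt [ 2.2e-03  1.0e-04 -1.0e+00] q [0.01 0.17 1.72 0.   1.25 1.42] F [ 1.1 -1.2  0.3] w 59.9 ff 0.0
```

To row units: 360 mm / 600 = 0.6, 315 mm / 600 = 0.525, -0.88 rad / 1.5708 = -0.5602.

```bash
python3 -m jog '{"rows": [[0.0017, 0.075, 0, -0.0955, 60], [0.005, 0.15, 0, -0.191, 60], [0.0067, 0.225, 0, -0.2865, 60], [0.0083, 0.3, 0, -0.382, 60], [0.0117, 0.375, 0, -0.4775, 60], [0.0133, 0.45, 0, -0.5602, 60], [0.0167, 0.525, 0, -0.5602, 60], [0.0183, 0.6, 0, -0.5602, 60], [0.0183, 0.6, 0.0833, -0.5602, 60], [0.0183, 0.6, 0.1667, -0.5602, 60], [0.0183, 0.6, 0.25, -0.5602, 60], [0.0183, 0.6, 0.3167, -0.5602, 60]]}' >/dev/null;  python3 -m jog '{"rows": [[0, 0, 0, 0, 60], [0, 0, 0, 0, 60], [0, 0, 0, 0, 60]]}'|grep ee_p; python3 go.py 546.5 -279.7 6 -.53; python3 - <<'E'
from h import *
s=camera("side");cv2.imwrite("pics/r.png",crop(s,360,350,75,65,8))
E
```

```text
ee_pos: [547.5, -280.5, 65.2]
shift [ 0.3 -1.5 59.2] turn 0.001 q6 0.06 world [ 546.5 -279.7] tilt [ 0.0037 -0.0024 -1.    ] q [-0.59  0.56  1.64  0.    0.94 -0.06] F [ 0.7 -0.9  0.4] w 60.3 ff 0.0
```

View pics/r.png

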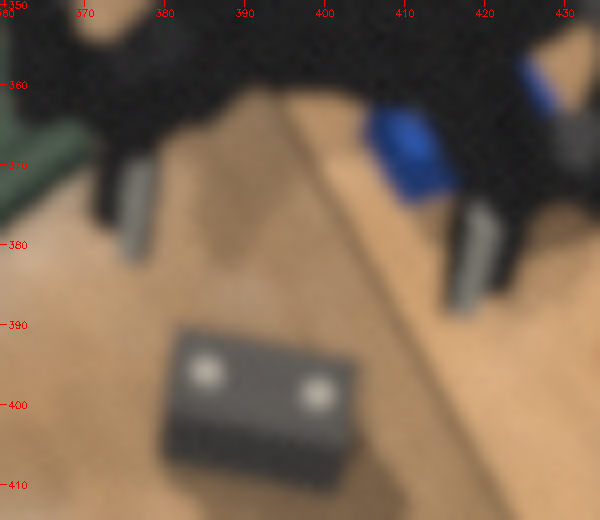

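To row units: 59 mm / 600 = 0.0983, 40 mm / 600 = 0.0667.

```bash
python3 -m jog '{"rows": [[0.0005, -0.0025, 0.0667, 0, 60], [0.0005, -0.0025, 0.0983, 0, 60], [0.0005, -0.0025, 0.0983, 0, 60], [0.0005, -0.0025, 0.0983, 0, 60]]}'|grep -e ee_p -e wri; python3 -m jog '{"rows": [[0, 0, 0, 0, 44], [0, 0, 0, 0, 34], [0, 0, 0, 0, 34], [0, 0, 0, 0, 34], [0, 0, 0, 0, 34]]}' 60;python3 go.py 546.5 -279.7 6 -.53
```

```text
ee_pos: [545.2, -278.8, 5.8]
wrist_force: [0.4, 0.5, 0.2]
t: 54.6
ee_pos: [545.7, -279.2, 6.5]
eef_rot: [0.867, 0.498, 0.001, 0.002]
wrist_force: [-0.1, 0.3, 7.0]
width: 38.3
finger_force: 60.9
shift [-0.   1.   0.5] turn 0.001 q6 0.06 world [ 546.5 -279.7] tilt [ 0.0037 -0.0023 -1.    ] q [-0.59  0.64  1.68  0.    0.82 -0.06] F [-0.1  0.3  7. ] w 38.3 ff 60.9
```

To row units: -205 mm / 600 = -0.3417, -195 mm / 600 = -0.325.

```bash
python3 -m jog '{"rows": [[0, 0, -0.075, 0, 34], [0, 0, -0.1583, 0, 34], [0, 0, -0.2417, 0, 34], [0, 0, -0.325, 0, 34], [0, 0, -0.3417, 0, 34], [0, 0, -0.3417, 0, 34], [0, 0, -0.3417, 0, 34]]}'|grep -e ee_p -e wid; python3 go.py 0 154 212 0 c
```

```text
ee_pos: [543.1, -277.5, 208.2]
width: 38.4
shift [ 440.6 -225.7   -3.4] turn -0.692 q6 0.2 world [570.6 216.8] tilt [-1.1e-03  8.0e-04 -1.0e+00] q [-0.59  0.39  1.51  0.    1.23 -0.06] F [-0.7  0.9 -1.7] w 38.4 ff 61.4
```

To row units: 441 mm / 600 = 0.735, 400 mm / 600 = 0.6667, -0.692 rad / 1.5708 = -0.4405.

```bash
python3 -m jog '{"rows": [[0.0667, -0.0333, 0, -0.0637, 34], [0.1333, -0.0683, 0, -0.1273, 34], [0.2, -0.1017, 0, -0.191, 34], [0.2667, -0.1367, 0, -0.2546, 34], [0.3333, -0.17, 0, -0.3183, 34], [0.4, -0.205, 0, -0.382, 34], [0.4667, -0.2383, 0, -0.4393, 34], [0.5333, -0.2733, 0, -0.4393, 34], [0.6, -0.3067, 0, -0.4393, 34], [0.6667, -0.3417, 0, -0.4393, 34], [0.735, -0.3767, 0, -0.4405, 34], [0.735, -0.3767, 0, -0.4405, 34]]}'|grep -e ee_p -e wid;python3 -m jog '{"rows": [[0, 0, 0, 0, 34], [0, 0, 0, 0, 34]]}' >/dev/null; python3 go.py 0 156 8 0 c
```

```text
ee_pos: [569.7, 221.9, 206.1]
width: 38.3
shift [  3.2   1.4 199.1] turn -0.0 q6 0.2 world [570.3 218.7] tilt [-0.0036 -0.0014 -1.    ] q [ 0.25  0.4   1.51 -0.    1.23  0.09] F [ 0.1 -0.1 -1.7] w 38.2 ff 61.4
```

```bash
python3 -m jog '{"rows": [[0.0033, 0.0023, 0.0833, 0, 34], [0.0033, 0.0023, 0.1667, 0, 34], [0.0033, 0.0023, 0.25, 0, 34], [0.0033, 0.0023, 0.3083, 0, 34], [0.0033, 0.0023, 0.3267, 0, 34], [0.0033, 0.0023, 0.3267, 0, 34], [0.0033, 0.0023, 0.3267, 0, 34]]}'|grep -e ee_p -e wid -e wri; python3 go.py 0 146 7 0 c
```

```text
ee_pos: [573.8, 218.5, 14.4]
wrist_force: [0.8, -0.6, -1.6]
width: 38.5
shift [-9.3 -3.4  7.4] turn -0.001 q6 0.19 world [571.9 208.9] tilt [ 2.e-03  6.e-04 -1.e+00] q [0.25 0.63 1.67 0.   0.84 0.09] F [ 0.8 -0.6 -1.6] w 38.5 ff 61.3
```

To row units: 8 mm / 600 = 0.0133, 5 mm / 600 = 0.0083.

```bash
python3 -m jog '{"rows": [[0, -0.0057, 0.0083, 0, 34], [0, -0.0057, 0.0133, 0, 34], [0, -0.0057, 0.0133, 0, 34]]}'|grep -e ee_p -e wri; python3 -m jog '{"rows": [[-0.005, 0, -0.0005, 0, 34], [-0.01, 0, -0.0005, 0, 34], [-0.0117, 0, -0.0005, 0, 34], [-0.0117, 0, -0.0005, 0, 34]]}'|grep -e ee_p -e wri; for i in 1 2 3; do python3 -m jog '{"rows": [[-0.0017, 0, 0, 0, 34], [-0.0017, 0, 0, 0, 34]]}'|grep -e ee_p -e wri; done;python3 go.py 0 146 7 0 c
```

```text
ee_pos: [569.7, 218.5, 6.5]
wrist_force: [-0.7, -0.3, 4.3]
ee_pos: [571.3, 212.0, 6.5]
wrist_force: [-1.3, 3.3, 6.4]
ee_pos: [571.4, 211.7, 6.5]
wrist_force: [-1.2, 5.6, 6.7]
ee_pos: [571.4, 211.6, 6.5]
wrist_force: [-2.7, 9.4, 6.7]
ee_pos: [571.4, 211.6, 6.6]
wrist_force: [-2.7, 13.7, 5.3]
shift [-2.8  0.1 -0.5] turn -0.001 q6 0.18 world [571.9 208.9] tilt [ 0.0021  0.0048 -1.    ] q [0.24 0.64 1.68 0.01 0.82 0.07] F [-2.7 13.7  5.3] w 38.9 ff 62.3
```

To row units: -60 mm / 600 = -0.1, 44 mm / 600 = 0.0733.

```bash
python3 -m jog '{"rows": [[0.0017, 0, 0, 0, 34], [0.0017, 0, 0, 0, 46], [0.0017, 0, 0, 0, 56], [0.0017, 0, 0, 0, 56], [0.0017, 0, -0.0667, 0, 56], [0.0017, 0, -0.1, 0, 56], [0.0667, 0, -0.1, 0, 30], [0.0733, 0, -0.1, 0, 1], [0.0733, 0, -0.1, 0, 1], [0.0733, 0, -0.1, 0, 1], [0.0733, 0, -0.1, 0, 1]]}'|grep -e ee_p -e wid; python3 go.py 0 182 14 0 c;python3 - <<'E'
from h import *
t=camera("top")
C=np.loadtxt("clamp.txt");M=Ro.from_euler("z",C[2]).as_matrix()[:2,:2]
H=cv2.cvtColor(t["image"],cv2.COLOR_RGB2HSV).astype(int)
u,v=proj(t,np.append(M@(0,146)+C[:2],22)).astype(int);print(u,v);u0,v0=u-16,v-16;P=((H[:,:,2]<78)&(H[:,:,1]<80))[v0:v0+33,u0:u0+33].astype(np.uint8)
k,L,S,Z=cv2.connectedComponentsWithStats(P)
for i in range(1,k):
    if S[i,4]>30:
        ys,xs=np.nonzero(L==i);b=cv2.boxPoints(cv2.minAreaRect(np.column_stack([xs+u0,ys+v0]).astype(np.float32)));g=np.array([M.T@(ray(t,*p,22)-C[:2]) for p in b]);print(S[i],g.round(1).tolist(),g.mean(0))
E
```

```text
ee_pos: [563.3, 250.9, 64.8]
width: 1.2
shift [-6.8  1.8 50.8] turn -0.001 q6 0.24 world [566.1 244.4] tilt [-1.1e-03 -7.0e-04 -1.0e+00] q [ 0.31  0.57  1.63 -0.    0.95  0.14] F [0.  0.  0.6] w 1.2 ff 0.0
236 210
[14  8 10 16 86] [[17.4, 152.6], [17.7, 133.0], [-17.5, 132.4], [-17.8, 152.0]] [-2.42044125e-02  1.42511825e+02]
```

To row units: 50 mm / 600 = 0.0833, 30 mm / 600 = 0.05.

```bash
python3 -m jog '{"rows": [[-0.005, 0.003, 0.05, 0, 1], [-0.005, 0.003, 0.0833, 0, 1], [-0.005, 0.003, 0.0833, 0, 1], [-0.005, 0.003, 0.0833, 0, 1]]}'|grep -e ee_p -e wri; python3 -m jog '{"rows": [[-0.0067, 0, 0, 0, 1], [-0.0133, 0, 0, 0, 1], [-0.02, 0, 0, 0, 1], [-0.02, 0, 0, 0, 1]]}'|grep -e ee_p -e wri; python3 go.py 0 170 14 0 c
```

```text
ee_pos: [565.6, 248.7, 15.1]
wrist_force: [0.1, 0.0, 0.1]
ee_pos: [568.2, 236.8, 16.0]
wrist_force: [0.4, 0.3, 0.5]
shift [-4.2 -0.9  2. ] turn -0.001 q6 0.23 world [568.  232.5] tilt [ 9.e-04  2.e-04 -1.e+00] q [ 0.28  0.63  1.66 -0.    0.85  0.12] F [0.4 0.3 0.5] w 0.8 ff 0.0
```

To row units: -1.5 mm / 600 = -0.0025, 0.3 mm / 600 = 0.0005.

```bash
for i in 1 2 3 4 5 6; do python3 -m jog '{"rows": [[-0.0025, -0.0003, 0.0005, 0, 1], [-0.0025, -0.0003, 0.0005, 0, 1]]}'|grep -e ee_p -e wri; done
```

```text
ee_pos: [567.8, 235.8, 15.2]
wrist_force: [0.5, 0.1, 0.6]
ee_pos: [567.7, 234.3, 14.7]
wrist_force: [0.1, 0.3, 0.0]
ee_pos: [567.8, 232.7, 14.3]
wrist_force: [0.8, -0.5, -0.6]
ee_pos: [567.9, 231.2, 14.1]
wrist_force: [-1.0, -0.6, 0.1]
ee_pos: [568.0, 230.8, 14.1]
wrist_force: [-0.0, 4.6, 0.7]
ee_pos: [568.1, 230.6, 14.2]
wrist_force: [-2.7, 9.4, 3.6]
```

To row units: -190 mm / 600 = -0.3167, -150 mm / 600 = -0.25.

```bash
python3 -m jog '{"rows": [[0.0167, 0, 0, 0, 1], [0.05, 0, 0, 0, 1], [0.05, 0, -0.0833, 0, 1], [0.05, 0, -0.1667, 0, 1], [0.05, 0, -0.25, 0, 1], [0.05, 0, -0.3167, 0, 1], [0.05, 0, -0.3167, 0, 1], [0.05, 0, -0.3167, 0, 1]]}'|grep -e ee_p; python3 - <<'E'
from h import *
t=camera("top");s=camera("side")
C=np.loadtxt("clamp.txt");M=Ro.from_euler("z",C[2]).as_matrix()[:2,:2]
for n,c,z in(("top",t,22),("side",s,11)):
    H=cv2.cvtColor(c["image"],cv2.COLOR_RGB2HSV).astype(int)
    u,v=proj(c,np.append(M@(0,146)+C[:2],z)).astype(int);u0,v0=u-16,v-16;P=((H[:,:,2]<78)&(H[:,:,1]<80))[v0:v0+33,u0:u0+33].astype(np.uint8)
    k,L,S,Z=cv2.connectedComponentsWithStats(P)
    for i in range(1,k):
        if S[i,4]>30:
            ys,xs=np.nonzero(L==i);b=cv2.boxPoints(cv2.minAreaRect(np.column_stack([xs+u0,ys+v0]).astype(np.float32)));g=np.array([M.T@(ray(c,*p,z)-C[:2]) for p in b]);print(n,S[i],g.round(1).tolist(),g.mean(0).round(1))
for l,z,c in(((0,-65),132,t),((-40,-78),130,t),((8,30),160,t)):
    X=np.append(M@l+C[:2],z);u,v=proj(c,X).astype(int);P=c["image"][v-9:v+10,u-9:u+10].sum(2)<115;ys,xs=np.nonzero(P);print(len(xs),(M.T@(ray(c,u-9+xs.mean(),v-9+ys.mean(),z-4)-C[:2])).round(1))
E
```

```text
ee_pos: [563.7, 258.1, 204.7]
top [19  9  5 15 43] [[15.4, 140.5], [15.4, 132.4], [-17.5, 132.7], [-17.4, 140.8]] [ -1.  136.6]
side [  9  14  24  19 190] [[-11.4, 165.7], [40.2, 137.5], [5.4, 77.0], [-43.8, 103.9]] [ -2.4 121. ]
20 [ -1.1 -64. ]
4 [-41.1 -77.8]
31 [12.9 27.1]
```

```bash
python3 -c "
from station import *
print(hand_in())"
```

```text
the job is handed in; nothing more can be done
None
```

I handed the job in after about a minute of robot time. All four plates are stacked against the back stop with the pressure block on top, the strap is home and the latch is turned to its stop. The screw is cranked to about 6.7 rad, which works out to the spring about 3.9 mm pressed in (from crank angle, not measured). The setting block had been knocked a few centimetres aside, so I found it again and pressed it flush against the middle of the clamp base's left end.

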